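Scoop ice into the hinged-lid cup and shut it

TASK

Ice the pale-grey hinged-lid cup so that it is ready to chill a bottle: using the scoop and not the fingers, carry at least two of the ice pieces from the steel pan into the cup without spilling any outside the pan and the cup. Then lay the scoop down flat on the cutting board again, let go of it, and close the cup's lid fully, leaving the bottle, the two rings and the spoon on the board where they are.

Things in the scene. Friction and masses are not known exactly. Their poses are not given: they have to be found in the camera images.
- scoop_grip (a point): Grip point of the loose aluminium ice scoop (about 130 g): on its handle's centre line, 99 mm behind and 62 mm above the centre of the bowl's underside. Axes: x towards the scoop's lip, y across, z up; level as it lies flat on the board. The handle is a straight flat-sided bar, 16 mm wide (y), 18 mm deep, 126 mm long, rising backwards from the bowl at 30 degrees; 55 mm of it lies beyond this point.
- scoop_bowl (a point): Same scoop and axes: middle of the bowl's inside floor, 3 mm above the flat underside. Bowl: from 42 mm behind this point to the lip 46 mm in front, 66 mm wide (60 inside), back wall 36 mm high, sides falling from 36 mm at the back to nothing near the lip, front open with a thin bevelled lip. The handle leaves the back wall 18 mm above the underside.
- scoop_lip (a point): Same scoop and same axes: middle of the front lip edge, level with the underside.
- board: Fixed light-oak cutting board, 360 mm (its x) by 320 mm (its y), 18 mm thick. Origin: centre of its underside, z up. Fixed on it stands a green grass-shaped silicone rack, 110 x 140 mm, 60 mm high, centred at x +115, y +70 mm of the board. Its middle (x -180 to +45, y -90 to +90 mm) holds only the scoop.
- pan: Fixed shallow stainless-steel pan, open at the top: 250 mm (its x) by 124 mm (its y) outside, 50 mm high, upright walls, walls and floor 2.5 mm thick. Origin: centre of its underside, z up. The ice lies in the half towards its +x end; the -x end is bare.
- ice1: Piece of cloudy, half-melted bullet ice: a round-ended lozenge 24 mm thick and 32 mm long, 12 g, slippery (friction about 0.15). Origin at its centre, x along it.
- ice2: Piece of cloudy, half-melted bullet ice: a round-ended lozenge 24 mm thick and 32 mm long, 12 g, slippery (friction about 0.15). Origin at its centre, x along it. (Alike: ice1 to ice8.)
- ice3: Piece of cloudy, half-melted bullet ice: a round-ended lozenge 24 mm thick and 32 mm long, 12 g, slippery (friction about 0.15). Origin at its centre, x along it. (Alike: ice1 to ice8.)
- ice4: Piece of cloudy, half-melted bullet ice: a round-ended lozenge 24 mm thick and 32 mm long, 12 g, slippery (friction about 0.15). Origin at its centre, x along it. (Alike: ice1 to ice8.)
- ice5: Piece of cloudy, half-melted bullet ice: a round-ended lozenge 24 mm thick and 32 mm long, 12 g, slippery (friction about 0.15). Origin at its centre, x along it. (Alike: ice1 to ice8.)
- ice6: Piece of cloudy, half-melted bullet ice: a round-ended lozenge 24 mm thick and 32 mm long, 12 g, slippery (friction about 0.15). Origin at its centre, x along it. (Alike: ice1 to ice8.)
- ice7: Piece of cloudy, half-melted bullet ice: a round-ended lozenge 24 mm thick and 32 mm long, 12 g, slippery (friction about 0.15). Origin at its centre, x along it. (Alike: ice1 to ice8.)
- ice8: Piece of cloudy, half-melted bullet ice: a round-ended lozenge 24 mm thick and 32 mm long, 12 g, slippery (friction about 0.15). Origin at its centre, x along it. (Alike: ice1 to ice8.)
- cup: Fixed pale-grey round cup with a hinged lid, 104 mm across at the mouth (96 mm inside), 94 mm across at the foot, 115 mm high to the rim, inside floor 6 mm above the surface. Origin: centre of its underside; z up; its +x side carries the lid's hinge.
- cup_mouth (a point): Centre of the cup's mouth, level with the rim; axes as the cup's.
- lid_hinge (a point): Point on the axis of the lid's hinge, 61 mm from the cup's axis on the cup's +x side, 0.5 mm above the rim; axes as the cup's; the hinge axis is along y.
- lid_tab (a point): Centre of the small thumb tab on the lid's edge opposite the hinge (119 mm from the hinge axis). The lid is a flat disc 106 mm across and 8 mm thick, its centre 61 mm from the hinge axis; the tab is 26 mm wide and 6 mm thick.
- lid (a joint): Lid angle in rad: 0 = shut flat on the rim, grows as it opens upwards and back over the hinge; at 1.57 it stands upright, at most 1.95. A stiff hinge: the lid stays where it is left, and under 1 N at the tab moves it.
- bottle: Clear plastic bottle with a white cap, upright on the board: 62 mm across, 150 mm high. Origin: centre of its underside. To be left alone.
- ring_a: Orange plastic bottle ring lying flat on the board: 48 mm across, 16 mm high. Origin: centre of its underside. To be left alone.
- ring_b: A second orange bottle ring, same as ring_a. To be left alone.
- spoon: Stainless teaspoon lying on the board, 150 mm long, 10 mm high. Origin: under its middle; x along it towards its bowl. To be left alone.

How it is judged:
On the way, in this order (a step that is already met when the one before it is completed fails the run):
1. at least one ice piece is lifted clear of the pan in the bowl of the scoop (((x of ice1 in the frame of scoop_bowl between -0.045 and 0.046 m and y of ice1 in the frame of scoop_bowl between -0.034 and 0.034 m and z of ice1 in the frame of scoop_bowl between 0 and 0.06 m and height (world z) of ice1 above 0.07 m) or (x of ice2 in the frame of scoop_bowl between -0.045 and 0.046 m and y of ice2 in the frame of scoop_bowl between -0.034 and 0.034 m and z of ice2 in the frame of scoop_bowl between 0 and 0.06 m and height (world z) of ice2 above 0.07 m) or (x of ice3 in the frame of scoop_bowl between -0.045 and 0.046 m and y of ice3 in the frame of scoop_bowl between -0.034 and 0.034 m and z of ice3 in the frame of scoop_bowl between 0 and 0.06 m and height (world z) of ice3 above 0.07 m) or (x of ice4 in the frame of scoop_bowl between -0.045 and 0.046 m and y of ice4 in the frame of scoop_bowl between -0.034 and 0.034 m and z of ice4 in the frame of scoop_bowl between 0 and 0.06 m and height (world z) of ice4 above 0.07 m) or (x of ice5 in the frame of scoop_bowl between -0.045 and 0.046 m and y of ice5 in the frame of scoop_bowl between -0.034 and 0.034 m and z of ice5 in the frame of scoop_bowl between 0 and 0.06 m and height (world z) of ice5 above 0.07 m) or (x of ice6 in the frame of scoop_bowl between -0.045 and 0.046 m and y of ice6 in the frame of scoop_bowl between -0.034 and 0.034 m and z of ice6 in the frame of scoop_bowl between 0 and 0.06 m and height (world z) of ice6 above 0.07 m) or (x of ice7 in the frame of scoop_bowl between -0.045 and 0.046 m and y of ice7 in the frame of scoop_bowl between -0.034 and 0.034 m and z of ice7 in the frame of scoop_bowl between 0 and 0.06 m and height (world z) of ice7 above 0.07 m) or (x of ice8 in the frame of scoop_bowl between -0.045 and 0.046 m and y of ice8 in the frame of scoop_bowl between -0.034 and 0.034 m and z of ice8 in the frame of scoop_bowl between 0 and 0.06 m and height (world z) of ice8 above 0.07 m))), for 0.2 s.
2. at least two ice pieces are in the cup ((((horizontal distance between each of ice1, ice2 and cup_mouth below 0.05 m and z of ice1 in the frame of cup_mouth between -0.115 and -0.002 m and z of ice2 in the frame of cup_mouth between -0.115 and -0.002 m) or (horizontal distance between each of ice1, ice3 and cup_mouth below 0.05 m and z of ice1 in the frame of cup_mouth between -0.115 and -0.002 m and z of ice3 in the frame of cup_mouth between -0.115 and -0.002 m) or (horizontal distance between each of ice1, ice4 and cup_mouth below 0.05 m and z of ice1 in the frame of cup_mouth between -0.115 and -0.002 m and z of ice4 in the frame of cup_mouth between -0.115 and -0.002 m) or (horizontal distance between each of ice1, ice5 and cup_mouth below 0.05 m and z of ice1 in the frame of cup_mouth between -0.115 and -0.002 m and z of ice5 in the frame of cup_mouth between -0.115 and -0.002 m) or (horizontal distance between each of ice1, ice6 and cup_mouth below 0.05 m and z of ice1 in the frame of cup_mouth between -0.115 and -0.002 m and z of ice6 in the frame of cup_mouth between -0.115 and -0.002 m) or (horizontal distance between each of ice1, ice7 and cup_mouth below 0.05 m and z of ice1 in the frame of cup_mouth between -0.115 and -0.002 m and z of ice7 in the frame of cup_mouth between -0.115 and -0.002 m) or (horizontal distance between each of ice1, ice8 and cup_mouth below 0.05 m and z of ice1 in the frame of cup_mouth between -0.115 and -0.002 m and z of ice8 in the frame of cup_mouth between -0.115 and -0.002 m) or (horizontal distance between each of ice2, ice3 and cup_mouth below 0.05 m and z of ice2 in the frame of cup_mouth between -0.115 and -0.002 m and z of ice3 in the frame of cup_mouth between -0.115 and -0.002 m) or (horizontal distance between each of ice2, ice4 and cup_mouth below 0.05 m and z of ice2 in the frame of cup_mouth between -0.115 and -0.002 m and z of ice4 in the frame of cup_mouth between -0.115 and -0.002 m) or (horizontal distance between each of ice2, ice5 and cup_mouth below 0.05 m and z of ice2 in the frame of cup_mouth between -0.115 and -0.002 m and z of ice5 in the frame of cup_mouth between -0.115 and -0.002 m) or (horizontal distance between each of ice2, ice6 and cup_mouth below 0.05 m and z of ice2 in the frame of cup_mouth between -0.115 and -0.002 m and z of ice6 in the frame of cup_mouth between -0.115 and -0.002 m) or (horizontal distance between each of ice2, ice7 and cup_mouth below 0.05 m and z of ice2 in the frame of cup_mouth between -0.115 and -0.002 m and z of ice7 in the frame of cup_mouth between -0.115 and -0.002 m) or (horizontal distance between each of ice2, ice8 and cup_mouth below 0.05 m and z of ice2 in the frame of cup_mouth between -0.115 and -0.002 m and z of ice8 in the frame of cup_mouth between -0.115 and -0.002 m) or (horizontal distance between each of ice3, ice4 and cup_mouth below 0.05 m and z of ice3 in the frame of cup_mouth between -0.115 and -0.002 m and z of ice4 in the frame of cup_mouth between -0.115 and -0.002 m) or (horizontal distance between each of ice3, ice5 and cup_mouth below 0.05 m and z of ice3 in the frame of cup_mouth between -0.115 and -0.002 m and z of ice5 in the frame of cup_mouth between -0.115 and -0.002 m) or (horizontal distance between each of ice3, ice6 and cup_mouth below 0.05 m and z of ice3 in the frame of cup_mouth between -0.115 and -0.002 m and z of ice6 in the frame of cup_mouth between -0.115 and -0.002 m) or (horizontal distance between each of ice3, ice7 and cup_mouth below 0.05 m and z of ice3 in the frame of cup_mouth between -0.115 and -0.002 m and z of ice7 in the frame of cup_mouth between -0.115 and -0.002 m) or (horizontal distance between each of ice3, ice8 and cup_mouth below 0.05 m and z of ice3 in the frame of cup_mouth between -0.115 and -0.002 m and z of ice8 in the frame of cup_mouth between -0.115 and -0.002 m) or (horizontal distance between each of ice4, ice5 and cup_mouth below 0.05 m and z of ice4 in the frame of cup_mouth between -0.115 and -0.002 m and z of ice5 in the frame of cup_mouth between -0.115 and -0.002 m) or (horizontal distance between each of ice4, ice6 and cup_mouth below 0.05 m and z of ice4 in the frame of cup_mouth between -0.115 and -0.002 m and z of ice6 in the frame of cup_mouth between -0.115 and -0.002 m)) or ((horizontal distance between each of ice4, ice7 and cup_mouth below 0.05 m and z of ice4 in the frame of cup_mouth between -0.115 and -0.002 m and z of ice7 in the frame of cup_mouth between -0.115 and -0.002 m) or (horizontal distance between each of ice4, ice8 and cup_mouth below 0.05 m and z of ice4 in the frame of cup_mouth between -0.115 and -0.002 m and z of ice8 in the frame of cup_mouth between -0.115 and -0.002 m) or (horizontal distance between each of ice5, ice6 and cup_mouth below 0.05 m and z of ice5 in the frame of cup_mouth between -0.115 and -0.002 m and z of ice6 in the frame of cup_mouth between -0.115 and -0.002 m) or (horizontal distance between each of ice5, ice7 and cup_mouth below 0.05 m and z of ice5 in the frame of cup_mouth between -0.115 and -0.002 m and z of ice7 in the frame of cup_mouth between -0.115 and -0.002 m) or (horizontal distance between each of ice5, ice8 and cup_mouth below 0.05 m and z of ice5 in the frame of cup_mouth between -0.115 and -0.002 m and z of ice8 in the frame of cup_mouth between -0.115 and -0.002 m) or (horizontal distance between each of ice6, ice7 and cup_mouth below 0.05 m and z of ice6 in the frame of cup_mouth between -0.115 and -0.002 m and z of ice7 in the frame of cup_mouth between -0.115 and -0.002 m) or (horizontal distance between each of ice6, ice8 and cup_mouth below 0.05 m and z of ice6 in the frame of cup_mouth between -0.115 and -0.002 m and z of ice8 in the frame of cup_mouth between -0.115 and -0.002 m) or (horizontal distance between each of ice7, ice8 and cup_mouth below 0.05 m and z of ice7 in the frame of cup_mouth between -0.115 and -0.002 m and z of ice8 in the frame of cup_mouth between -0.115 and -0.002 m)))), for 0.2 s.
At the end, for the whole second after the job is handed in: At least two ice pieces are inside the cup below its rim and every other piece is in the pan; the scoop lies flat on the cutting board (bowl centre over the board, tilted less than 0.12 rad); the lid is shut (within 0.07 rad); nothing is held (value of joint lid below 0.07 rad and (((horizontal distance between each of ice1, ice2 and cup_mouth below 0.05 m and z of ice1 in the frame of cup_mouth between -0.115 and -0.002 m and z of ice2 in the frame of cup_mouth between -0.115 and -0.002 m) or (horizontal distance between each of ice1, ice3 and cup_mouth below 0.05 m and z of ice1 in the frame of cup_mouth between -0.115 and -0.002 m and z of ice3 in the frame of cup_mouth between -0.115 and -0.002 m) or (horizontal distance between each of ice1, ice4 and cup_mouth below 0.05 m and z of ice1 in the frame of cup_mouth between -0.115 and -0.002 m and z of ice4 in the frame of cup_mouth between -0.115 and -0.002 m) or (horizontal distance between each of ice1, ice5 and cup_mouth below 0.05 m and z of ice1 in the frame of cup_mouth between -0.115 and -0.002 m and z of ice5 in the frame of cup_mouth between -0.115 and -0.002 m) or (horizontal distance between each of ice1, ice6 and cup_mouth below 0.05 m and z of ice1 in the frame of cup_mouth between -0.115 and -0.002 m and z of ice6 in the frame of cup_mouth between -0.115 and -0.002 m) or (horizontal distance between each of ice1, ice7 and cup_mouth below 0.05 m and z of ice1 in the frame of cup_mouth between -0.115 and -0.002 m and z of ice7 in the frame of cup_mouth between -0.115 and -0.002 m) or (horizontal distance between each of ice1, ice8 and cup_mouth below 0.05 m and z of ice1 in the frame of cup_mouth between -0.115 and -0.002 m and z of ice8 in the frame of cup_mouth between -0.115 and -0.002 m) or (horizontal distance between each of ice2, ice3 and cup_mouth below 0.05 m and z of ice2 in the frame of cup_mouth between -0.115 and -0.002 m and z of ice3 in the frame of cup_mouth between -0.115 and -0.002 m) or (horizontal distance between each of ice2, ice4 and cup_mouth below 0.05 m and z of ice2 in the frame of cup_mouth between -0.115 and -0.002 m and z of ice4 in the frame of cup_mouth between -0.115 and -0.002 m) or (horizontal distance between each of ice2, ice5 and cup_mouth below 0.05 m and z of ice2 in the frame of cup_mouth between -0.115 and -0.002 m and z of ice5 in the frame of cup_mouth between -0.115 and -0.002 m) or (horizontal distance between each of ice2, ice6 and cup_mouth below 0.05 m and z of ice2 in the frame of cup_mouth between -0.115 and -0.002 m and z of ice6 in the frame of cup_mouth between -0.115 and -0.002 m) or (horizontal distance between each of ice2, ice7 and cup_mouth below 0.05 m and z of ice2 in the frame of cup_mouth between -0.115 and -0.002 m and z of ice7 in the frame of cup_mouth between -0.115 and -0.002 m) or (horizontal distance between each of ice2, ice8 and cup_mouth below 0.05 m and z of ice2 in the frame of cup_mouth between -0.115 and -0.002 m and z of ice8 in the frame of cup_mouth between -0.115 and -0.002 m) or (horizontal distance between each of ice3, ice4 and cup_mouth below 0.05 m and z of ice3 in the frame of cup_mouth between -0.115 and -0.002 m and z of ice4 in the frame of cup_mouth between -0.115 and -0.002 m) or (horizontal distance between each of ice3, ice5 and cup_mouth below 0.05 m and z of ice3 in the frame of cup_mouth between -0.115 and -0.002 m and z of ice5 in the frame of cup_mouth between -0.115 and -0.002 m) or (horizontal distance between each of ice3, ice6 and cup_mouth below 0.05 m and z of ice3 in the frame of cup_mouth between -0.115 and -0.002 m and z of ice6 in the frame of cup_mouth between -0.115 and -0.002 m) or (horizontal distance between each of ice3, ice7 and cup_mouth below 0.05 m and z of ice3 in the frame of cup_mouth between -0.115 and -0.002 m and z of ice7 in the frame of cup_mouth between -0.115 and -0.002 m) or (horizontal distance between each of ice3, ice8 and cup_mouth below 0.05 m and z of ice3 in the frame of cup_mouth between -0.115 and -0.002 m and z of ice8 in the frame of cup_mouth between -0.115 and -0.002 m) or (horizontal distance between each of ice4, ice5 and cup_mouth below 0.05 m and z of ice4 in the frame of cup_mouth between -0.115 and -0.002 m and z of ice5 in the frame of cup_mouth between -0.115 and -0.002 m) or (horizontal distance between each of ice4, ice6 and cup_mouth below 0.05 m and z of ice4 in the frame of cup_mouth between -0.115 and -0.002 m and z of ice6 in the frame of cup_mouth between -0.115 and -0.002 m)) or ((horizontal distance between each of ice4, ice7 and cup_mouth below 0.05 m and z of ice4 in the frame of cup_mouth between -0.115 and -0.002 m and z of ice7 in the frame of cup_mouth between -0.115 and -0.002 m) or (horizontal distance between each of ice4, ice8 and cup_mouth below 0.05 m and z of ice4 in the frame of cup_mouth between -0.115 and -0.002 m and z of ice8 in the frame of cup_mouth between -0.115 and -0.002 m) or (horizontal distance between each of ice5, ice6 and cup_mouth below 0.05 m and z of ice5 in the frame of cup_mouth between -0.115 and -0.002 m and z of ice6 in the frame of cup_mouth between -0.115 and -0.002 m) or (horizontal distance between each of ice5, ice7 and cup_mouth below 0.05 m and z of ice5 in the frame of cup_mouth between -0.115 and -0.002 m and z of ice7 in the frame of cup_mouth between -0.115 and -0.002 m) or (horizontal distance between each of ice5, ice8 and cup_mouth below 0.05 m and z of ice5 in the frame of cup_mouth between -0.115 and -0.002 m and z of ice8 in the frame of cup_mouth between -0.115 and -0.002 m) or (horizontal distance between each of ice6, ice7 and cup_mouth below 0.05 m and z of ice6 in the frame of cup_mouth between -0.115 and -0.002 m and z of ice7 in the frame of cup_mouth between -0.115 and -0.002 m) or (horizontal distance between each of ice6, ice8 and cup_mouth below 0.05 m and z of ice6 in the frame of cup_mouth between -0.115 and -0.002 m and z of ice8 in the frame of cup_mouth between -0.115 and -0.002 m) or (horizontal distance between each of ice7, ice8 and cup_mouth below 0.05 m and z of ice7 in the frame of cup_mouth between -0.115 and -0.002 m and z of ice8 in the frame of cup_mouth between -0.115 and -0.002 m))) and ((horizontal distance between ice1 and cup_mouth below 0.05 m and z of ice1 in the frame of cup_mouth between -0.115 and -0.002 m) or (x of ice1 in the frame of pan between -0.124 and 0.124 m and y of ice1 in the frame of pan between -0.061 and 0.061 m and z of ice1 in the frame of pan between 0 and 0.055 m)) and ((horizontal distance between ice2 and cup_mouth below 0.05 m and z of ice2 in the frame of cup_mouth between -0.115 and -0.002 m) or (x of ice2 in the frame of pan between -0.124 and 0.124 m and y of ice2 in the frame of pan between -0.061 and 0.061 m and z of ice2 in the frame of pan between 0 and 0.055 m)) and ((horizontal distance between ice3 and cup_mouth below 0.05 m and z of ice3 in the frame of cup_mouth between -0.115 and -0.002 m) or (x of ice3 in the frame of pan between -0.124 and 0.124 m and y of ice3 in the frame of pan between -0.061 and 0.061 m and z of ice3 in the frame of pan between 0 and 0.055 m)) and ((horizontal distance between ice4 and cup_mouth below 0.05 m and z of ice4 in the frame of cup_mouth between -0.115 and -0.002 m) or (x of ice4 in the frame of pan between -0.124 and 0.124 m and y of ice4 in the frame of pan between -0.061 and 0.061 m and z of ice4 in the frame of pan between 0 and 0.055 m)) and ((horizontal distance between ice5 and cup_mouth below 0.05 m and z of ice5 in the frame of cup_mouth between -0.115 and -0.002 m) or (x of ice5 in the frame of pan between -0.124 and 0.124 m and y of ice5 in the frame of pan between -0.061 and 0.061 m and z of ice5 in the frame of pan between 0 and 0.055 m)) and ((horizontal distance between ice6 and cup_mouth below 0.05 m and z of ice6 in the frame of cup_mouth between -0.115 and -0.002 m) or (x of ice6 in the frame of pan between -0.124 and 0.124 m and y of ice6 in the frame of pan between -0.061 and 0.061 m and z of ice6 in the frame of pan between 0 and 0.055 m)) and ((horizontal distance between ice7 and cup_mouth below 0.05 m and z of ice7 in the frame of cup_mouth between -0.115 and -0.002 m) or (x of ice7 in the frame of pan between -0.124 and 0.124 m and y of ice7 in the frame of pan between -0.061 and 0.061 m and z of ice7 in the frame of pan between 0 and 0.055 m)) and ((horizontal distance between ice8 and cup_mouth below 0.05 m and z of ice8 in the frame of cup_mouth between -0.115 and -0.002 m) or (x of ice8 in the frame of pan between -0.124 and 0.124 m and y of ice8 in the frame of pan between -0.061 and 0.061 m and z of ice8 in the frame of pan between 0 and 0.055 m)) and x of scoop_bowl in the frame of board between -0.17 and 0.17 m and y of scoop_bowl in the frame of board between -0.15 and 0.15 m and z of scoop_bowl in the frame of board between 0.015 and 0.028 m and angle between scoop_bowl's own z axis and vertical below 0.12 rad); the robot touches nothing.
It fails at once if the fingers handle the ice (more than 1.5 N) (contact force between the fingers and ice1 above 1.5 N or contact force between the fingers and ice2 above 1.5 N or contact force between the fingers and ice3 above 1.5 N or contact force between the fingers and ice4 above 1.5 N or contact force between the fingers and ice5 above 1.5 N or contact force between the fingers and ice6 above 1.5 N or contact force between the fingers and ice7 above 1.5 N or contact force between the fingers and ice8 above 1.5 N).
It fails at once if a bystander (bottle, ring, spoon) is shifted by more than 30 mm or the bottle is tipped (distance of any of bottle, ring_a, ring_b, spoon from where it was at the start of the episode above 0.03 m or angle between bottle's own z axis and vertical above 0.3 rad).
It also fails if it takes over 72 s, if anything falls off the work surface, if the arm or the gripper's body presses on something with over 40 N, if the wrist force passes 120 N, or if a joint passes its speed limit or range.

ROBOT

A 6-joint arm with a two-finger parallel gripper is mounted at the origin on the work surface. World frame = base frame: x ahead of the robot, y to its left, z up, the work surface at z = 0. Lengths are in m, angles in rad, forces in N, time in s.
With the tool pointing down it reaches from about 0.4 to 0.825 m from the base axis. Payload 7 kg.
Tool frame: the origin (TCP) lies between the finger pads; the fingertips stand 22 mm ahead of it and the grasp point (between the pads) lies 3 mm ahead of it; z points along the fingers, y is the direction in which the jaws open and shut (so a half turn about z gives the same grasp; the last joint's range is limited). The gripper opens to 88 mm and grips with 3 to 60 N. Pads are 19 mm wide; open, the fingers measure 130 mm over their backs; the gripper's body (78 mm by 193 mm) begins 47 mm behind the grasp point.
Start: joints at [1.569, 0.359, 0.012, 0, -1.224, -0.288], TCP at [0.193, 0.647, 0.249] pointing down, gripper open.
Joint ranges: [-3.07, 3.07], [-1.43, 2.12], [-1.02, 1.25], [-3.03, 1.67], [-3.05, -0], [-3.03, 3.03]. Speed limits (rad/s): [2.39, 2.39, 3.01, 3.14, 3.14, 3.14].

INTERFACE

Orientations are given as a 3x3 rotation matrix whose columns are the frame's x, y, z axes.
In Python, from cell import manip, viewer gives the robot as it stands.
- The arm moves only by the tool send_rows, never from a script. Its argument "moves" is a list that holds one entry, the list of rows, each a list of 7 numbers: the shift along the tool's x, y, z in mm, then the turn, a rotation vector about the tool's x, y, z in rad, then the opening in per cent of the stroke, from 0 (shut) to 100 (fully open). A call has 1 to 8 rows; each row shifts and turns the commanded pose from where the row before left it, along the tool's axes as they then stand; what a row does not reach is not made up. A row lasts 1/12 s, in which the tool goes at most 41.7 mm and 7.16 degrees, less where a joint would pass 70% of its speed; a pose out of reach is approached as far as the arm can. A call is refused whole if a number of a shift passes 41.7 or a number of a turn 0.125, either way. A call with a gripper value outside its range is refused whole. The fingers move at their own pace and stop on an object; "grip_force" is the grip in N (left out, the last holds). Time passes only in rows, so rows that do not move let the fingers close. It gives the time, the measured TCP pose, the force and the opening at its end, in the units of the state.
- manip.sense(): the state, without advancing time (a new reading comes with each control period).
- viewer.capture(name): name is "scene" or "top"; returns (picture, depth): 480x640x3 uint8, red, green, blue; 480x640 float32, m along the optical axis (not along the pixel's ray), 0 where there is no reading.
- viewer.camera_model(name): a dict with "mtx" (3x3 intrinsics, pixels), "dist" ([k1, k2, p1, p2, k3] as OpenCV has them; the pictures are not rectified), "xyz" and "rotation" of the camera in the world. Camera axes: x right, y down, z forward; pixel columns grow to the right and rows downward; lengths in m; the calibration is good to about 2 mm. A picture is of the moment at which its call begins. camera_model takes no time and is no camera call.
- manip.job_done(): hands the job in, once; it reports no verdict.
Trained networks look in the newest picture that a camera, given by its name, has taken for a name from the list of things; names that differ only in an ending like _2 or _b are one class to them, and where a whole thing is asked for, a point or a joint stands for the part that bears it (a point fixed in the world has none). Each returns a list of dicts, best first, with "conf" (0 to 1); they miss things now and then, are a little off and sometimes report something else, mostly with a low value. They report only what shows in the picture. A call takes as long as a camera call.
- viewer.boxes_of(thing, camera): "point" ([x, y, z] in m, in world coordinates, good to about 4 mm: the middle of the surface that is visible of it).
- viewer.spot_point(thing, camera): "point" ([x, y, z] in m, in world coordinates, good to about 4 mm: a listed point, or the origin of a listed thing).
The state is a dict: "t": time; "joints": joint angles; "joint_velocities": joint speeds; "tau": joint torques, N m; "ee_pos": TCP position; "ee_rot": TCP orientation; "force": force on the tool from outside, world axes, zero at the start; "torque": the same for the moment, N m; "finger_gap": finger opening in m.
Only numpy, scipy, OpenCV 4.12 (cv2) and the standard library are available. Lean on these libraries where they do the work, as an engineer would, in place of code of your own. Each camera call takes 0.05 s, during which the arm holds its last target. There are 200 camera calls.

## Working session

There is one attempt and no reset: what is moved stays moved. The work goes in short steps, Python scripts to look and compute and a tool call to move; the robot and the scene stay as the last step left them, time stands still between calls to the robot, and variables do not carry over. Pictures are saved under pics/ and viewed, about 8 in all and at most 12, crops included, and the job is handed in when it is done.

Besides the shell and the picture viewer there is one more tool, called after ">>>" as a command line: name --argument value ..., lists and objects as JSON in quotes. send_rows: Moves the arm, as the interface text tells. Its arguments: {"type":"object","properties":{"moves":{"type":"array","items":{"type":"array","items":{"type":"array","items":{"type":"number"}}}},"grip_force":{"type":"number"}},"required":["moves"]}

```bash
ls; mkdir -p pics
cat > a.py <<'E'
from cell import manip, viewer
import cv2, numpy as np
ims=[]
for c in ("scene","top"):
    p,d=viewer.capture(c); np.save(f"{c}_d.npy",d); cv2.imwrite(f"{c}.png",p[:,:,::-1]); ims.append(p)
    m=viewer.camera_model(c); print(c,np.round(m["xyz"],3),np.round(m["rotation"],3).tolist(), np.round(m["mtx"],1).tolist())
    cv2.imwrite(f"pics/{c}0.png",p[:,:,::-1])
    for t in ["scoop_grip","scoop_bowl","scoop_lip","board","pan","cup","cup_mouth","lid_hinge","lid_tab","bottle","ring_a","spoon","ice1"]:
        for r in viewer.spot_point(t,c)[:9]:
            if r["conf"]>.3: print(c,t,round(r["conf"],2),np.round(r["point"],3))
s=manip.sense(); print({k:np.round(v,3).tolist() for k,v in s.items()})
E
python3 a.py
```

```text
pics
scene [ 0.984 -0.546  0.908] [[0.752, 0.495, -0.436], [0.659, -0.569, 0.492], [-0.004, -0.657, -0.754]] [[461.9, 0.0, 309.6], [0.0, 461.9, 239.7], [0.0, 0.0, 1.0]]
scene scoop_grip 0.57 [0.405 0.262 0.083]
scene scoop_grip 0.57 [0.521 0.163 0.019]
scene scoop_grip 0.35 [0.698 0.216 0.018]
scene scoop_bowl 0.86 [0.489 0.28  0.02 ]
scene scoop_lip 0.74 [ 0.646 -0.253  0.008]
scene scoop_lip 0.64 [0.544 0.3   0.016]
scene scoop_lip 0.6 [ 0.567 -0.237  0.014]
scene board 0.75 [0.522 0.164 0.018]
scene board 0.7 [ 0.58   0.294 -0.002]
scene pan 0.97 [ 0.544 -0.263 -0.001]
scene cup 0.7 [ 0.573 -0.003 -0.003]
scene cup 0.66 [0.696 0.217 0.02 ]
scene cup 0.52 [0.405 0.259 0.08 ]
scene cup_mouth 0.75 [0.566 0.004 0.115]
scene lid_tab 0.77 [0.644 0.007 0.233]
scene lid_tab 0.53 [0.569 0.002 0.113]
scene lid_tab 0.46 [ 0.626 -0.     0.122]
scene bottle 0.96 [0.7   0.214 0.018]
scene ring_a 0.73 [0.507 0.416 0.019]
scene ring_a 0.51 [0.586 0.425 0.022]
scene spoon 0.7 [0.584 0.427 0.024]
scene spoon 0.56 [0.523 0.166 0.016]
scene spoon 0.42 [0.565 0.002 0.114]
scene ice1 0.71 [ 0.568 -0.23
[... 1125 characters left out ...]
on 0.62 [0.646 0.003 0.236]
top ice1 0.71 [ 0.558 -0.312  0.016]
top ice1 0.68 [ 0.61  -0.246  0.015]
top ice1 0.65 [ 0.564 -0.236  0.018]
top ice1 0.55 [ 0.6   -0.314  0.015]
top ice1 0.54 [ 0.649 -0.252  0.017]
top ice1 0.52 [ 0.607 -0.278  0.018]
top ice1 0.5 [ 0.636 -0.324  0.018]
top ice1 0.5 [ 0.645 -0.288  0.018]
{'t': 1.4, 'joints': [1.569, 0.359, 0.012, 0.0, -1.224, -0.288], 'joint_velocities': [-0.0, -0.001, 0.001, -0.0, 0.001, -0.0], 'tau': [0.001, -58.238, 29.329, 7.003, 0.012, -0.0], 'ee_pos': [0.193, 0.647, 0.249], 'ee_rot': [[0.958, -0.286, 0.0], [-0.286, -0.958, -0.0], [0.0, 0.0, -1.0]], 'force': [-0.078, 0.715, 0.052], 'torque': [-0.064, -0.055, -0.032], 'finger_gap': 0.088}
```

View pics/top0.png

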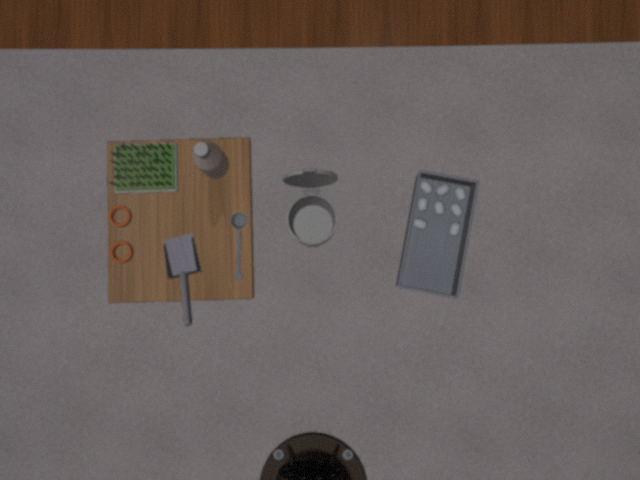

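View pics/scene0.png

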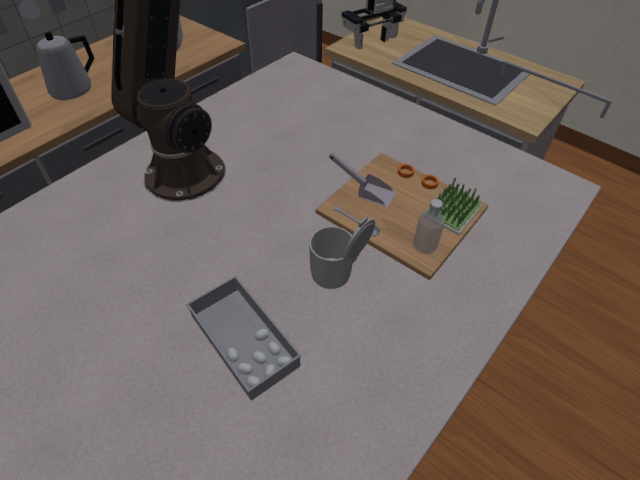

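The top view shows the scoop at about (183,255) to (187,322), pointing away from the robot, and the cup at (312,220) with its lid open on the far side. The pan is at (437,235), turned about 10°, with ice at its far end. The scene view agrees. Next I refine the scoop and pan poses from depth.

```bash
cat > h.py <<'E'
from cell import manip, viewer
import cv2, numpy as np
def cloud(c,d):
    m=viewer.camera_model(c); v,u=np.mgrid[0:480,0:640]
    p=cv2.undistortPoints(np.stack([u.ravel(),v.ravel()],1).astype(np.float32)[:,None],np.array(m["mtx"]),np.array(m["dist"]))[:,0]
    z=d.ravel(); P=np.c_[p*z[:,None],z]@np.array(m["rotation"]).T+np.array(m["xyz"])
    P[z==0]=np.nan; return P
def sel(P,lo,hi): return P[np.all((P>lo)&(P<hi),axis=1)]
E
cat > b.py <<'E'
from h import *
for c in ("top","scene"):
    P=cloud(c,np.load(f"{c}_d.npy"))
    t=sel(P,[.5,.1,-.02],[.56,.45,.06]); print(c,"board z",np.round(np.nanmedian(sel(P,[.6,.15,0],[.64,.38,.05])[:,2]),4),"table",np.round(np.nanmedian(sel(P,[.4,-.1,-.05],[.5,.0,.05])[:,2]),4))
    h=sel(P,[.33,.22,.045],[.46,.30,.13])
    if len(h)>10:
        l=cv2.fitLine(h.astype(np.float32),cv2.DIST_HUBER,0,.001,.001).ravel(); print("handle",len(h),l.round(4),"yaw",np.degrees(np.arctan(l[1]/l[0])),"x range",h[:,0].min(),h[:,0].max(),"zrange",h[:,2].min(),h[:,2].max())
    r=sel(P,[.38,-.36,.044],[.70,-.17,.056]); R=cv2.minAreaRect(r[:,:2].astype(np.float32)); print("pan",len(r),R)
    f=sel(P,[.45,-.28,-.01],[.50,-.22,.03]); print("floor",np.median(f[:,2]))
    k=sel(P,[.5,-.07,.108],[.625,.07,.121]); print("cup rim",len(k),cv2.minEnclosingCircle(k[:,:2].astype(np.float32)) if len(k) else 0)
    L=sel(P,[.6,-.08,.13],[.70,.08,.26]); print("lid",len(L),L.min(0),L.max(0))
    b=sel(P,[.44,.22,.015],[.56,.34,.06]); b=b[b[:,2]>.026]; print("bowl walls",len(b),b.min(0).round(3),b.max(0).round(3))
pc=np.array([.543,-.266]);a=np.radians(-10);R=np.array([[np.cos(a),-np.sin(a)],[np.sin(a),np.cos(a)]])
I=np.array([[.567,-.237],[.635,-.324],[.649,-.252],[.557,-.312],[.611,-.245],[.644,-.288],[.602,-.316],[.607,-.278]])
print(((I-pc)@R).round(3))
E
python3 b.py
```

```text
top board z 0.0177 table -0.0011
handle 458 [ 0.8371  0.2308 -0.4959  0.4073  0.2638  0.0841] yaw 15.413805 x range 0.3547269298517766 0.45883504523337426 zrange 0.04636301522463526 0.11630256962824692
pan 988 ((0.543594241142273, -0.26673558354377747), (0.12940023839473724, 0.2573815584182739), 79.14583587646484)
floor 0.001223994464028988
cup rim 359 ((0.5722007751464844, 0.0018098304281011224), 0.05585997551679611)
lid 832 [ 0.630138   -0.04942695  0.13013707] [0.64796093 0.05433209 0.24414337]
bowl walls 338 [0.444 0.245 0.026] [0.535 0.326 0.06 ]
scene board z 0.0191 table 0.001
handle 321 [ 0.8344  0.2395 -0.4964  0.41    0.2591  0.0823] yaw 16.017254 x range 0.35809649481514727 0.4597087926684875 zrange 0.04587602070907415 0.11746020543980296
pan 992 ((0.5427703857421875, -0.26940417289733887), (0.12956739962100983, 0.2583807408809662), 78.85972595214844)
floor 0.003173249575120052
cup rim 288 ((0.5694372653961182, -0.002016170881688595), 0.05345042422413826)
lid 719 [ 0.63566089 -0.05318249  0.13067083] [0.6493249  0.05099921 0.24381108]
bowl walls 415 [0.44  0.24  0.026] [0.538 0.324 0.06 ]
[[ 0.019  0.033]
 [ 0.101 -0.041]
 [ 0.102  0.032]
 [ 0.022 -0.043]
 [ 0.063  0.032]
 [ 0.103 -0.004]
 [ 0.067 -0.039]
 [ 0.065 -0.001]]
```

```bash
cat >> h.py <<'E'
from scipy.spatial.transform import Rotation as Ro, Slerp
def pose(yaw,pitch=0,roll=0):
    "tool rotation: x forward at yaw (deg), pitch>0 = lip down"
    base=np.array([[1,0,0],[0,-1,0],[0,0,-1.]])
    return Ro.from_euler("ZYX",[yaw,pitch,roll],degrees=True).as_matrix()@base
def plan(way,g,n=None,start=None):
    "way: list of (p,R,n rows). prints rows in tool axes"
    s=manip.sense(); p,R=start if start else (np.array(s["ee_pos"]),np.array(s["ee_rot"]))
    for q,Q,n in way:
        q=np.array(q,float); rv=Ro.from_matrix(R.T@Q).as_rotvec()
        out=[]
        for i in range(n):
            R1=R@Ro.from_rotvec(rv/n).as_matrix() if 0 else R
            d=R.T@((q-p)/(n-i)); out.append([round(float(x)*1000,1) for x in d]+[round(float(x),4) for x in rv/n]+[g])
            p=p+R@(np.array(out[-1][:3])/1000); R=R@Ro.from_rotvec(out[-1][3:6]).as_matrix()
        for o in out: print(o)
        print("-> max",np.abs(out).max(0).round(3)[:6],p.round(4))
    return p,R
def lipT(lip,yaw,pitch,off):
    "TCP for lip point; off = TCP in scoop frame relative to lip"
    S=Ro.from_euler("ZY",[yaw,pitch],degrees=True).as_matrix()
    return np.array(lip)+S@np.array(off), pose(yaw,pitch)
E
python3 - <<'E'
from h import *
plan([([.383,.2545,.249],pose(15.7),12),([.383,.2545,.096],pose(15.7),5)],100)
E
```

```text
[24.5, 26.8, -0.0, 0.0, -0.0, -0.047, 100]
[23.2, 27.9, -0.0, 0.0, -0.0, -0.047, 100]
[21.9, 29.0, -0.0, 0.0, -0.0, -0.047, 100]
[20.5, 30.0, -0.0, 0.0, -0.0, -0.047, 100]
[19.1, 30.9, -0.1, 0.0, -0.0, -0.047, 100]
[17.6, 31.8, -0.0, 0.0, -0.0, -0.047, 100]
[16.1, 32.6, -0.1, 0.0, -0.0, -0.047, 100]
[14.6, 33.3, -0.0, 0.0, -0.0, -0.047, 100]
[13.0, 33.9, -0.1, 0.0, -0.0, -0.047, 100]
[11.3, 34.5, -0.0, 0.0, -0.0, -0.047, 100]
[9.7, 35.0, -0.1, 0.0, -0.0, -0.047, 100]
[8.1, 35.4, -0.0, 0.0, -0.0, -0.047, 100]
-> max [24.5   35.4    0.1    0.     0.     0.047] [0.383  0.2545 0.249 ]
[-0.0, 0.0, 30.6, 0.0, -0.0, 0.0, 100]
[-0.0, 0.0, 30.6, 0.0, -0.0, 0.0, 100]
[-0.0, 0.0, 30.6, 0.0, -0.0, 0.0, 100]
[-0.0, 0.0, 30.6, 0.0, -0.0, 0.0, 100]
[-0.0, 0.0, 30.6, 0.0, -0.0, 0.0, 100]
-> max [ 0.   0.  30.6  0.   0.   0. ] [0.383  0.2545 0.096 ]
```

>>> send_rows --moves '[[[24.5,26.8,0,0,0,-0.047,100],[23.2,27.9,0,0,0,-0.047,100],[21.9,29,0,0,0,-0.047,100],[20.5,30,0,0,0,-0.047,100],[19.1,30.9,0,0,0,-0.047,100],[17.6,31.8,0,0,0,-0.047,100],[16.1,32.6,0,0,0,-0.047,100],[14.6,33.3,0,0,0,-0.047,100]]]'

```text
t: 2.07
ee_pos: [0.32, 0.3836, 0.2488]
ee_rot: [[0.996, 0.089, 0.0], [0.089, -0.996, 0.001], [0.0, -0.001, -1.0]]
force: [1.6, 0.2, 0.8]
finger_gap: 0.0875
```

>>> send_rows --moves '[[[13,33.9,0,0,0,-0.047,100],[11.3,34.5,0,0,0,-0.047,100],[9.7,35,0,0,0,-0.047,100],[8.1,35.4,0,0,0,-0.047,100],[0,0,30,0,0,0,100],[0,0,30,0,0,0,100],[0,0,30,0,0,0,100],[0,0,0,0,0,0,100]]]'

```text
t: 2.73
ee_pos: [0.3809, 0.2516, 0.1541]
ee_rot: [[0.963, 0.269, -0.005], [0.269, -0.963, -0.006], [-0.007, 0.004, -1.0]]
force: [-0.5, -1.1, -0.9]
finger_gap: 0.0876
```

>>> send_rows --moves '[[[0,0,30,0,0,0,100],[0,0,25,0,0,0,100],[0,0,0,0,0,0,100],[0,0,0,0,0,0,100]]]'

```text
t: 3.07
ee_pos: [0.3831, 0.2546, 0.1042]
ee_rot: [[0.962, 0.272, -0.001], [0.272, -0.962, -0.002], [-0.001, 0.002, -1.0]]
force: [0.7, -0.4, 0.7]
finger_gap: 0.0876
```

Run:
```python
from h import *
s=manip.sense(); print(s["ee_pos"],s["force"],s["joints"])
p,d=viewer.capture("scene"); cv2.imwrite("pics/g1.png",cv2.resize(p[100:260,260:480,::-1],None,fx=3,fy=3))
P=cloud("scene",d);
```

```text
[0.3830557  0.25459567 0.10421858] [ 0.72052903 -0.40889779  0.7240778 ] [ 1.01714810e+00  1.59516599e-01 -6.40566149e-01  6.71798999e-04
 -7.72529153e-01  8.28131648e-01]
```

View pics/g1.png

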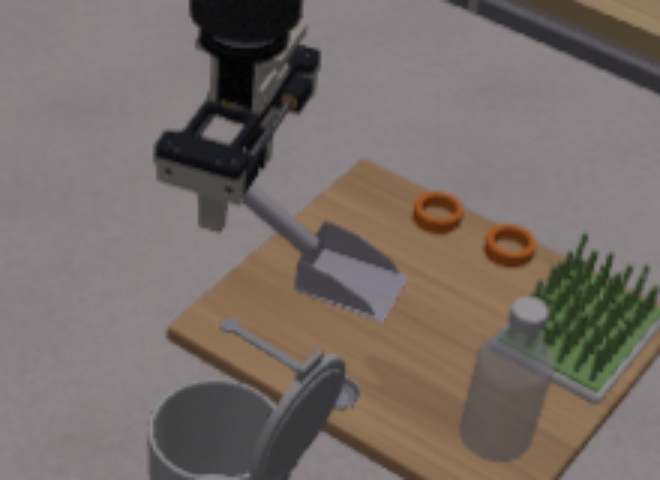

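The open fingers straddle the handle (crop around (230,200)). I lower 8 mm and close.

>>> send_rows --moves '[[[0,0,8,0,0,0,100],[0,0,0,0,0,0,40],[0,0,0,0,0,0,10],[0,0,0,0,0,0,0],[0,0,0,0,0,0,0],[0,0,0,0,0,0,0],[0,0,0,0,0,0,0],[0,0,0,0,0,0,0]]]' --grip_force 55

```text
t: 3.78
ee_pos: [0.383, 0.2546, 0.0957]
ee_rot: [[0.963, 0.271, 0.0], [0.271, -0.963, 0.0], [0.0, -0.0, -1.0]]
force: [-0.3, 0.6, -0.6]
finger_gap: 0.0467
```

>>> send_rows --moves '[[[0,0,0,0,0,0,0],[0,0,-10,0,0,0,0],[0,0,-25,0,0,0,0],[0,0,-25,0,0,0,0],[0,0,-25,0,0,0,0],[0,0,-25,0,0,0,0],[0,0,0,0,0,0,0],[0,0,0,0,0,0,0]]]'

```text
t: 4.45
ee_pos: [0.3834, 0.2552, 0.2069]
ee_rot: [[0.963, 0.271, 0.002], [0.271, -0.963, 0.003], [0.003, -0.002, -1.0]]
force: [-0.4, 0.0, -0.6]
finger_gap: 0.0006
```

```bash
cat > c.py <<'E'
from h import *
s=manip.sense(); p0=np.array(s["ee_pos"]);R=np.array(s["ee_rot"]); print(p0,s["force"],s["finger_gap"])
for c in ("scene","top"):
    p,d=viewer.capture(c); cv2.imwrite(f"{c}1.png",p[:,:,::-1])
    for t in ("scoop_bowl","scoop_lip","scoop_grip"):
        for r in viewer.spot_point(t,c)[:2]:
            if r["conf"]>.4: print(c,t,round(r["conf"],2),np.round(r["point"],3),"tool frame",(R.T@(np.array(r["point"])-p0)).round(4))
    Q=(cloud(c,d)-p0)@R   # tool frame
    f=sel(Q,[.04,-.024,.03],[.165,.024,.12]);
    if len(f)>30:
        l=cv2.fitLine(f[f[:,0]>.08].astype(np.float32),cv2.DIST_HUBER,0,.001,.001).ravel(); print(c,len(f),"floor line",l.round(4),"x max",np.percentile(f[:,0],[1,99]))
E
python3 c.py
```

```text
[0.38337922 0.25519501 0.20691692] [-0.44412843  0.00438349 -0.5610915 ] 0.0005660877067615141
scene scoop_bowl 0.97 [0.493 0.281 0.024] tool frame [0.112  0.0057 0.1832]
scene scoop_bowl 0.46 [0.523 0.162 0.019] tool frame [0.109  0.128  0.1881]
scene scoop_lip 0.85 [0.544 0.298 0.016] tool frame [0.1656 0.0022 0.1908]
scene scoop_grip 0.87 [0.405 0.26  0.08 ] tool frame [0.0215 0.0019 0.1268]
top scoop_bowl 0.72 [0.498 0.287 0.021] tool frame [0.118  0.0009 0.1865]
top scoop_bowl 0.54 [ 0.564 -0.238  0.019] tool frame [0.0402 0.5237 0.1867]
top scoop_lip 0.72 [0.54  0.295 0.021] tool frame [0.1607 0.0048 0.186 ]
top scoop_grip 0.67 [0.402 0.264 0.083] tool frame [ 0.0204 -0.0027  0.1243]
```

The fingers close slowly, so I lifted too early; the scoop has not moved. I reopen, go back down, and close for longer.

>>> send_rows --moves '[[[0,0,0,0,0,0,60],[0,0,0,0,0,0,60],[0,0,0,0,0,0,60],[0,0,0,0,0,0,60],[0,0,0,0,0,0,60],[0,0,0,0,0,0,60],[0,0,0,0,0,0,60],[0,0,0,0,0,0,60]]]'

```text
t: 5.52
ee_pos: [0.383, 0.2545, 0.2056]
ee_rot: [[0.963, 0.271, 0.0], [0.271, -0.963, 0.0], [0.0, -0.0, -1.0]]
force: [0.3, 0.4, -0.0]
finger_gap: 0.0479
```

>>> send_rows --moves '[[[0,0,30,0,0,0,60],[0,0,30,0,0,0,60],[0,0,30,0,0,0,60],[0,0,20,0,0,0,60],[0,0,0,0,0,0,60],[0,0,0,0,0,0,0],[0,0,0,0,0,0,0],[0,0,0,0,0,0,0]]]'

```text
t: 6.18
ee_pos: [0.3837, 0.2555, 0.0971]
ee_rot: [[0.963, 0.271, 0.002], [0.271, -0.963, 0.002], [0.002, -0.002, -1.0]]
force: [-0.9, 0.5, 1.1]
finger_gap: 0.0379
```

>>> send_rows --moves '[[[0,0,0,0,0,0,0],[0,0,0,0,0,0,0],[0,0,0,0,0,0,0],[0,0,0,0,0,0,0],[0,0,0,0,0,0,0],[0,0,0,0,0,0,0],[0,0,0,0,0,0,0]]]' --grip_force 55

```text
t: 6.77
ee_pos: [0.3829, 0.2547, 0.0959]
ee_rot: [[0.963, 0.271, 0.0], [0.271, -0.963, 0.0], [0.0, -0.0, -1.0]]
force: [-3.9, -0.6, 7.0]
finger_gap: 0.0154
```

Gripped: the gap is 15.4 mm on a 16 mm handle. Now lift and measure the scoop in the hand.

>>> send_rows --moves '[[[0,0,0,0,0,0,0],[0,0,0,0,0,0,0],[0,0,-10,0,0,0,0],[0,0,-25,0,0,0,0],[0,0,-35,0,0,0,0],[0,0,-40,0,0,0,0],[0,0,0,0,0,0,0],[0,0,0,0,0,0,0]]]'

```text
t: 7.43
ee_pos: [0.3836, 0.2555, 0.2075]
ee_rot: [[0.963, 0.271, 0.003], [0.271, -0.963, 0.004], [0.004, -0.003, -1.0]]
force: [0.1, -0.2, -2.6]
finger_gap: 0.016
```

```bash
python3 c.py
```

```text
[0.38359954 0.25553299 0.2074981 ] [ 0.06739273 -0.24322827 -2.63013107] 0.016016037360818722
scene scoop_bowl 0.94 [0.492 0.283 0.133] tool frame [0.1113 0.0028 0.0752]
scene scoop_lip 0.54 [ 0.568 -0.239  0.014] tool frame [0.0432 0.5265 0.1917]
scene scoop_grip 0.96 [0.408 0.26  0.193] tool frame [0.0244 0.002  0.0142]
scene 373 floor line [ 0.9449  0.3234  0.0507  0.1232 -0.0079  0.0746] x max [0.04595705 0.16388645]
top scoop_bowl 0.68 [0.494 0.284 0.131] tool frame [0.1134 0.0023 0.0769]
top scoop_bowl 0.45 [ 0.606 -0.278  0.02 ] tool frame [0.069  0.5746 0.1858]
top scoop_lip 0.87 [0.54  0.297 0.127] tool frame [0.1612 0.0028 0.0807]
top scoop_grip 0.87 [0.403 0.262 0.19 ] tool frame [ 0.02   -0.0009  0.0176]
top scoop_grip 0.74 [0.51  0.419 0.022] tool frame [ 0.1657 -0.1228  0.1863]
top 1166 floor line [ 9.994e-01  8.200e-03  3.430e-02  1.230e-01 -2.000e-04  8.030e-02] x max [0.05083165 0.16322418]
```

```bash
cat >> h.py <<'E'
OFF=np.array([-.163,0,.079])
PC=np.array([.543,-.268]); PY=-11.
def panlip(x,y,z,pitch,off=OFF):
    a=np.radians(PY); w=PC+np.array([[np.cos(a),-np.sin(a)],[np.sin(a),np.cos(a)]])@[x,y]
    return lipT([w[0],w[1],z],PY,pitch,off)
E
python3 - <<'E'
from h import *
s=manip.sense(); p=np.array(s["ee_pos"]); R=np.array(s["ee_rot"])
q,Q=panlip(-.008,.018,.10,20)
print(q, q+Q[:,2]*.02)
m=(p+q)/2; m[2]=.29
plan([([.383,.05,.29],pose(2,8),7),(q,Q,9),(*panlip(-.008,.018,.02,20),3)],0)
E
```

```text
[ 0.41474898 -0.22473363  0.229985  ] [ 0.40803425 -0.22342842  0.21119115]
[-7.9, 28.1, -12.1, 0.0026, -0.0197, 0.0341, 0]
[-7.2, 28.3, -12.1, 0.0026, -0.0197, 0.0341, 0]
[-6.4, 28.5, -12.0, 0.0026, -0.0197, 0.0341, 0]
[-5.7, 28.7, -12.0, 0.0026, -0.0197, 0.0341, 0]
[-4.9, 28.9, -11.9, 0.0026, -0.0197, 0.0341, 0]
[-4.2, 29.0, -11.9, 0.0026, -0.0197, 0.0341, 0]
[-3.4, 29.1, -12.0, 0.0026, -0.0197, 0.0341, 0]
-> max [7.90e+00 2.91e+01 1.21e+01 3.00e-03 2.00e-02 3.40e-02] [0.383 0.05  0.29 ]
[3.4, 30.6, 6.3, 0.0061, -0.0231, 0.0245, 0]
[4.3, 30.6, 6.0, 0.0061, -0.0231, 0.0245, 0]
[5.1, 30.5, 5.7, 0.0061, -0.0231, 0.0245, 0]
[6.0, 30.4, 5.4, 0.0061, -0.0231, 0.0245, 0]
[6.9, 30.3, 5.0, 0.0061, -0.0231, 0.0245, 0]
[7.7, 30.1, 4.7, 0.0061, -0.0231, 0.0245, 0]
[8.6, 29.9, 4.3, 0.0061, -0.0231, 0.0245, 0]
[9.4, 29.8, 3.9, 0.0061, -0.0231, 0.0245, 0]
[10.2, 29.5, 3.5, 0.0061, -0.0231, 0.0245, 0]
-> max [1.02e+01 3.06e+01 6.30e+00 6.00e-03 2.30e-02 2.40e-02] [ 0.4148 -0.2247  0.23  ]
[9.1, 0.0, 25.1, 0.0, -0.0001, 0.0, 0]
[9.1, 0.0, 25.1, 0.0, -0.0001, 0.0, 0]
[9.1, 0.0, 25.0, 0.0, -0.0001, 0.0, 0]
-> max [ 9.1  0.  25.1  0.   0.   0. ] [ 0.4148 -0.2247  0.15  ]
```

Run:
```python
from h import *
q,Q=panlip(-.008,.018,.10,20)
plan([([.42,.05,.29],pose(2,8),8),(q,Q,8)],0)
```

```text
[-2.4, 25.8, -10.6, 0.0023, -0.0172, 0.0298, 0]
[-1.9, 25.9, -10.7, 0.0023, -0.0172, 0.0298, 0]
[-1.3, 25.9, -10.7, 0.0023, -0.0172, 0.0298, 0]
[-0.7, 25.9, -10.7, 0.0023, -0.0172, 0.0298, 0]
[-0.1, 25.9, -10.8, 0.0023, -0.0172, 0.0298, 0]
[0.5, 25.9, -10.8, 0.0023, -0.0172, 0.0298, 0]
[1.1, 25.8, -10.9, 0.0023, -0.0172, 0.0298, 0]
[1.7, 25.8, -11.1, 0.0023, -0.0172, 0.0298, 0]
-> max [2.40e+00 2.59e+01 1.11e+01 2.00e-03 1.70e-02 3.00e-02] [0.42 0.05 0.29]
[-0.8, 34.3, 7.7, 0.0068, -0.0261, 0.0276, 0]
[0.3, 34.4, 7.5, 0.0068, -0.0261, 0.0276, 0]
[1.5, 34.4, 7.2, 0.0068, -0.0261, 0.0276, 0]
[2.6, 34.4, 6.9, 0.0068, -0.0261, 0.0276, 0]
[3.7, 34.3, 6.6, 0.0068, -0.0261, 0.0276, 0]
[4.9, 34.2, 6.2, 0.0068, -0.0261, 0.0276, 0]
[6.0, 34.2, 5.9, 0.0068, -0.0261, 0.0276, 0]
[7.0, 34.0, 5.4, 0.0068, -0.0261, 0.0276, 0]
-> max [7.00e+00 3.44e+01 7.70e+00 7.00e-03 2.60e-02 2.80e-02] [ 0.4148 -0.2248  0.23  ]
```

>>> send_rows --moves '[[[-2.4,25.8,-10.6,0.002,-0.017,0.03,0],[-1.9,25.9,-10.7,0.002,-0.017,0.03,0],[-1.3,25.9,-10.7,0.002,-0.017,0.03,0],[-0.7,25.9,-10.7,0.002,-0.017,0.03,0],[-0.1,25.9,-10.8,0.002,-0.017,0.03,0],[0.5,25.9,-10.8,0.002,-0.017,0.03,0],[1.1,25.8,-10.9,0.002,-0.017,0.03,0],[1.7,25.8,-11.1,0.002,-0.017,0.03,0]]]'

```text
t: 8.5
ee_pos: [0.4199, 0.049, 0.2912]
ee_rot: [[0.99, 0.033, -0.137], [0.032, -0.999, -0.005], [-0.137, 0.0, -0.991]]
force: [0.1, -0.8, -1.9]
finger_gap: 0.0156
```

>>> send_rows --moves '[[[-0.8,34.3,7.7,0.007,-0.026,0.028,0],[0.3,34.4,7.5,0.007,-0.026,0.028,0],[1.5,34.4,7.2,0.007,-0.026,0.028,0],[2.6,34.4,6.9,0.007,-0.026,0.028,0],[3.7,34.3,6.6,0.007,-0.026,0.028,0],[4.9,34.2,6.2,0.007,-0.026,0.028,0],[6,34.2,5.9,0.007,-0.026,0.028,0],[7,34,5.4,0.007,-0.026,0.028,0]]]'

```text
t: 9.17
ee_pos: [0.4139, -0.2263, 0.2301]
ee_rot: [[0.922, -0.197, -0.333], [-0.185, -0.98, 0.067], [-0.34, -0.001, -0.94]]
force: [1.0, 1.1, -0.8]
finger_gap: 0.0156
```

```bash
cat > d.py <<'E'
from h import *
import sys
s=manip.sense(); p0=np.array(s["ee_pos"]);R=np.array(s["ee_rot"])
base=np.array([[1,0,0],[0,-1,0],[0,0,-1.]])
print(p0,"ypr",Ro.from_matrix(R@base).as_euler("ZYX",degrees=True).round(1),s["force"].round(1),round(s["finger_gap"],4))
a=np.radians(PY); M=np.array([[np.cos(a),-np.sin(a)],[np.sin(a),np.cos(a)]])
for c in ("scene","top"):
    viewer.capture(c)
    for t in ("scoop_lip","scoop_bowl","ice1"):
        for r in viewer.spot_point(t,c)[:9]:
            q=np.array(r["point"])
            if r["conf"]>.3: print(c,t,round(r["conf"],2),q.round(3),"pan",((q[:2]-PC)@M).round(3),"tool" if t!="ice1" else "",(R.T@(q-p0)).round(3) if t!="ice1" else "")
E
python3 d.py | grep -v ice
python3 - <<'E'
from h import *
plan([(*panlip(-.008,.018,.015,20),4)],0)
E
```

```text
[ 0.41388992 -0.2262985   0.23011636] ypr [-11.3  19.9   0. ] [ 1.   1.1 -0.8] 0.0156
scene scoop_lip 0.64 [ 0.541 -0.25   0.097] pan [-0.006  0.017] tool [ 0.166 -0.002  0.081]
scene scoop_lip 0.61 [ 0.558 -0.309  0.015] pan [ 0.023 -0.038] tool [0.221 0.053 0.148]
scene scoop_bowl 0.74 [ 0.49  -0.248  0.119] pan [-0.056  0.009] tool [0.112 0.006 0.078]
scene scoop_bowl 0.46 [0.521 0.166 0.02 ] pan [-0.104  0.422] tool [ 0.098 -0.406  0.188]
scene scoop_bowl 0.42 [0.584 0.297 0.001] pan [-0.068  0.562] tool [ 0.138 -0.546  0.194]
top scoop_lip 0.91 [ 0.537 -0.254  0.1  ] pan [-0.009  0.012] tool [0.163 0.003 0.079]
top scoop_bowl 0.69 [ 0.497 -0.24   0.119] pan [-0.051  0.018] tool [ 0.117 -0.003  0.076]
[7.4, 0.2, 20.3, -0.0004, -0.0012, -0.0007, 0]
[7.5, 0.3, 20.3, -0.0004, -0.0012, -0.0007, 0]
[7.5, 0.2, 20.2, -0.0004, -0.0012, -0.0007, 0]
[7.4, 0.3, 20.3, -0.0004, -0.0012, -0.0007, 0]
-> max [7.50e+00 3.00e-01 2.03e+01 0.00e+00 1.00e-03 1.00e-03] [ 0.4147 -0.2248  0.145 ]
```

>>> send_rows --moves '[[[7.4,0.2,20.3,0,0,0,0],[7.5,0.3,20.3,0,0,0,0],[7.5,0.2,20.2,0,0,0,0],[7.4,0.3,20.3,0,0,0,0],[2,0,5.6,0,0,0,0],[0,0,0,0,0,0,0],[0,0,0,0,0,0,0]]]'

```text
t: 10.15
ee_pos: [0.4151, -0.2253, 0.1395]
ee_rot: [[0.923, -0.194, -0.331], [-0.182, -0.981, 0.066], [-0.338, -0.0, -0.941]]
force: [0.7, 0.6, -0.9]
finger_gap: 0.0157
```

>>> send_rows --moves '[[[1,0,2.8,0,0,0,0],[0,0,0,0,0,0,0],[0,0,0,0,0,0,0]]]'

```text
t: 10.4
ee_pos: [0.4149, -0.2256, 0.1364]
ee_rot: [[0.923, -0.195, -0.331], [-0.184, -0.981, 0.066], [-0.337, -0.001, -0.941]]
force: [-0.4, -0.6, -1.5]
finger_gap: 0.0155
```

>>> send_rows --moves '[[[0.7,0,1.9,0,0,0,0],[0,0,0,0,0,0,0],[0,0,0,0,0,0,0]]]'

```text
t: 10.65
ee_pos: [0.4144, -0.2256, 0.1337]
ee_rot: [[0.923, -0.196, -0.332], [-0.184, -0.981, 0.067], [-0.339, -0.001, -0.941]]
force: [0.3, 0.1, -1.4]
finger_gap: 0.0156
```

>>> send_rows --moves '[[[0.5,0,1.4,0,0,0,0],[0,0,0,0,0,0,0],[0,0,0,0,0,0,0]]]'

```text
t: 10.9
ee_pos: [0.4145, -0.2257, 0.1321]
ee_rot: [[0.923, -0.195, -0.332], [-0.184, -0.981, 0.066], [-0.339, -0.0, -0.941]]
force: [-0.3, -0.8, 0.6]
finger_gap: 0.0159
```

>>> send_rows --moves '[[[0.4,0,1,0,0,0,0],[0,0,0,0,0,0,0],[0,0,0,0,0,0,0]]]'

```text
t: 11.15
ee_pos: [0.414, -0.2256, 0.1313]
ee_rot: [[0.923, -0.195, -0.333], [-0.184, -0.981, 0.067], [-0.34, -0.0, -0.941]]
force: [-3.8, -0.1, 4.1]
finger_gap: 0.0155
```

Run:
```python
from h import *
plan([(*panlip(.025,.018,.0026,6),8),(*panlip(.072,.018,.0026,4),8),(*panlip(.112,.018,.0026,3),8)],0)
```

```text
[2.1, -0.1, 3.6, -0.0002, 0.0302, -0.0005, 0]
[2.0, -0.1, 3.7, -0.0002, 0.0302, -0.0005, 0]
[1.9, -0.1, 3.8, -0.0002, 0.0302, -0.0005, 0]
[1.7, -0.1, 3.8, -0.0002, 0.0302, -0.0005, 0]
[1.6, -0.2, 3.9, -0.0002, 0.0302, -0.0005, 0]
[1.5, -0.1, 3.9, -0.0002, 0.0302, -0.0005, 0]
[1.4, -0.2, 4.0, -0.0002, 0.0302, -0.0005, 0]
[1.3, -0.1, 4.0, -0.0002, 0.0302, -0.0005, 0]
-> max [2.1  0.2  4.   0.   0.03 0.  ] [ 0.4199 -0.2258  0.0982]
[5.5, -0.0, 0.1, 0.0, 0.0044, -0.0, 0]
[5.5, -0.0, 0.1, 0.0, 0.0044, -0.0, 0]
[5.5, -0.0, 0.2, 0.0, 0.0044, -0.0, 0]
[5.5, -0.0, 0.2, 0.0, 0.0044, -0.0, 0]
[5.5, -0.0, 0.2, 0.0, 0.0044, -0.0, 0]
[5.5, -0.0, 0.2, 0.0, 0.0044, -0.0, 0]
[5.5, -0.0, 0.2, 0.0, 0.0044, -0.0, 0]
[5.6, -0.0, 0.3, 0.0, 0.0044, -0.0, 0]
-> max [5.6e+00 0.0e+00 3.0e-01 0.0e+00 4.0e-03 0.0e+00] [ 0.4629 -0.2341  0.0928]
[4.8, -0.0, 0.0, 0.0, 0.0022, -0.0, 0]
[4.8, -0.0, 0.0, 0.0, 0.0022, -0.0, 0]
[4.8, -0.0, 0.0, 0.0, 0.0022, -0.0, 0]
[4.8, -0.0, 0.1, 0.0, 0.0022, -0.0, 0]
[4.8, -0.0, 0.1, 0.0, 0.0022, -0.0, 0]
[4.8, -0.0, 0.0, 0.0, 0.0022, -0.0, 0]
[4.9, -0.0, 0.1, 0.0, 0.0022, -0.0, 0]
[4.8, -0.1, 0.1, 0.0, 0.0022, -0.0, 0]
-> max [4.9e+00 1.0e-01 1.0e-01 0.0e+00 2.0e-03 0.0e+00] [ 0.5006 -0.2414  0.09  ]
```

>>> send_rows --moves '[[[2.1,-0.1,3.2,0,0.03,0,0],[2,-0.1,3.3,0,0.03,0,0],[1.9,-0.1,3.4,0,0.03,0,0],[1.7,-0.1,3.6,0,0.03,0,0],[1.6,-0.2,4,0,0.03,0,0],[1.5,-0.1,4.2,0,0.03,0,0],[1.4,-0.2,4.3,0,0.03,0,0],[1.3,-0.1,4.2,0,0.03,0,0]]]'

```text
t: 11.82
ee_pos: [0.4209, -0.2257, 0.0981]
ee_rot: [[0.975, -0.195, -0.101], [-0.194, -0.981, 0.021], [-0.103, -0.001, -0.995]]
force: [0.1, 0.1, -1.6]
finger_gap: 0.0156
```

```bash
python3 d.py
python3 - <<'E'
from h import *
plan([(*panlip(.072,.018,.0026,4),8),(*panlip(.112,.018,.0026,3),8)],0)
E
```

```text
[ 0.42092908 -0.22571541  0.09805756] ypr [-11.3   5.9   0. ] [ 0.1  0.1 -1.6] 0.0156
scene scoop_lip 0.82 [ 0.576 -0.254  0.   ] pan [0.03 0.02] tool [ 0.167 -0.003  0.081]
scene scoop_bowl 0.94 [ 0.523 -0.253  0.01 ] pan [-0.023  0.011] tool [0.114 0.007 0.077]
scene ice1 0.71 [ 0.581 -0.238  0.014] pan [0.032 0.037]  
scene ice1 0.65 [ 0.6   -0.277  0.01 ] pan [0.058 0.002]  
scene ice1 0.65 [ 0.643 -0.286  0.014] pan [0.102 0.001]  
scene ice1 0.64 [ 0.555 -0.31   0.015] pan [ 0.02  -0.039]  
scene ice1 0.45 [ 0.612 -0.241  0.014] pan [0.063 0.039]  
scene ice1 0.45 [ 0.651 -0.251  0.011] pan [0.103 0.037]  
scene ice1 0.43 [ 0.603 -0.317  0.014] pan [ 0.068 -0.037]  
scene ice1 0.43 [ 0.635 -0.325  0.013] pan [ 0.101 -0.038]  
top scoop_bowl 0.54 [ 0.529 -0.246  0.01 ] pan [-0.018  0.019] tool [ 0.119 -0.002  0.076]
top ice1 0.68 [ 0.648 -0.25   0.018] pan [0.099 0.037]  
top ice1 0.65 [ 0.553 -0.309  0.011] pan [ 0.018 -0.039]  
top ice1 0.61 [ 0.579 -0.242  0.018] pan [0.03  0.032]  
top ice1 0.6 [ 0.609 -0.273  0.015] pan [0.066 0.008]  
top ice1 0.59 [ 0.598 -0.317  0.015] p
[... 271 characters left out ...]
 0]
[5.4, -0.0, 0.2, -0.0001, 0.0045, -0.0006, 0]
[5.3, -0.0, 0.2, -0.0001, 0.0045, -0.0006, 0]
[5.4, 0.0, 0.3, -0.0001, 0.0045, -0.0006, 0]
[5.3, 0.0, 0.3, -0.0001, 0.0045, -0.0006, 0]
[5.4, 0.0, 0.3, -0.0001, 0.0045, -0.0006, 0]
-> max [5.4e+00 0.0e+00 3.0e-01 0.0e+00 4.0e-03 1.0e-03] [ 0.463  -0.2341  0.0927]
[4.8, 0.0, 0.0, -0.0, 0.0022, 0.0, 0]
[4.8, 0.0, 0.0, -0.0, 0.0022, 0.0, 0]
[4.8, 0.0, 0.0, -0.0, 0.0022, 0.0, 0]
[4.8, 0.0, 0.0, -0.0, 0.0022, 0.0, 0]
[4.8, 0.0, 0.1, -0.0, 0.0022, 0.0, 0]
[4.8, 0.0, 0.1, -0.0, 0.0022, 0.0, 0]
[4.8, 0.0, 0.1, -0.0, 0.0022, 0.0, 0]
[4.9, 0.0, 0.0, -0.0, 0.0022, 0.0, 0]
-> max [4.9e+00 0.0e+00 1.0e-01 0.0e+00 2.0e-03 0.0e+00] [ 0.5007 -0.2414  0.09  ]
```

>>> send_rows --moves '[[[5.4,-1,0.4,0,0.0045,0,0],[5.4,-1,0.3,0,0.0045,0,0],[5.4,-0.5,0.3,0,0.0045,0,0],[5.4,0,0.3,0,0.0045,0,0],[5.4,0,0.2,0,0.0045,0,0],[5.4,0,0.3,0,0.0045,0,0],[5.4,0,0.3,0,0.0045,0,0],[5.4,0,0.3,0,0.0045,0,0]]]'

```text
t: 12.88
ee_pos: [0.4636, -0.2318, 0.092]
ee_rot: [[0.978, -0.195, -0.068], [-0.195, -0.981, 0.014], [-0.069, -0.0, -0.998]]
force: [-1.8, 1.3, -0.0]
finger_gap: 0.0154
```

>>> send_rows --moves '[[[4.8,0,0,0,0.002,0,0],[4.8,0,0,0,0.002,0,0],[4.8,0,0,0,0.002,0,0],[4.8,0,0,0,0.002,0,0],[4.8,0,0,0,0.002,0,0],[4.8,0,0,0,0.002,0,0],[0,0,0,0,0,0,0]]]'

```text
t: 13.47
ee_pos: [0.4925, -0.2375, 0.0902]
ee_rot: [[0.979, -0.195, -0.055], [-0.195, -0.981, 0.011], [-0.056, -0.0, -0.998]]
force: [1.3, -0.6, -0.6]
finger_gap: 0.0158
```

```bash
python3 d.py
python3 - <<'E'
from h import *
p,d=viewer.capture("scene"); cv2.imwrite("pics/s1.png",cv2.resize(p[250:420,160:340,::-1],None,fx=3.5,fy=3.5))
E
```

```text
[ 0.49251539 -0.23750149  0.09015534] ypr [-11.3   3.2   0. ] [ 1.3 -0.6 -0.6] 0.0158
scene scoop_lip 0.69 [ 0.649 -0.266 -0.001] pan [0.103 0.022] tool [ 0.164 -0.002  0.082]
scene scoop_bowl 0.81 [ 0.6   -0.266  0.008] pan [0.056 0.013] tool [0.116 0.007 0.075]
scene ice1 0.7 [ 0.606 -0.317  0.014] pan [ 0.071 -0.036]  
scene ice1 0.58 [ 0.556 -0.307  0.014] pan [ 0.021 -0.036]  
scene ice1 0.57 [ 0.656 -0.259  0.013] pan [0.109 0.03 ]  
scene ice1 0.46 [ 0.622 -0.251  0.022] pan [0.074 0.032]  
scene ice1 0.44 [ 0.651 -0.288  0.014] pan [0.11  0.001]  
scene ice1 0.43 [ 0.634 -0.325  0.01 ] pan [ 0.1   -0.039]  
scene ice1 0.4 [ 0.626 -0.28   0.018] pan [0.084 0.004]  
top scoop_lip 0.5 [ 0.65  -0.274  0.004] pan [0.106 0.014] tool [0.166 0.005 0.077]
top ice1 0.62 [ 0.636 -0.327  0.019] pan [ 0.102 -0.04 ]  
top ice1 0.61 [ 0.656 -0.258  0.018] pan [0.109 0.032]  
top ice1 0.47 [ 0.65  -0.292  0.014] pan [ 0.11  -0.003]  
top ice1 0.45 [ 0.63  -0.283  0.023] pan [0.089 0.002]  
top ice1 0.42 [ 0.636 -0.245  0.033] pan [0.087 0.04 ]
```

View pics/s1.png

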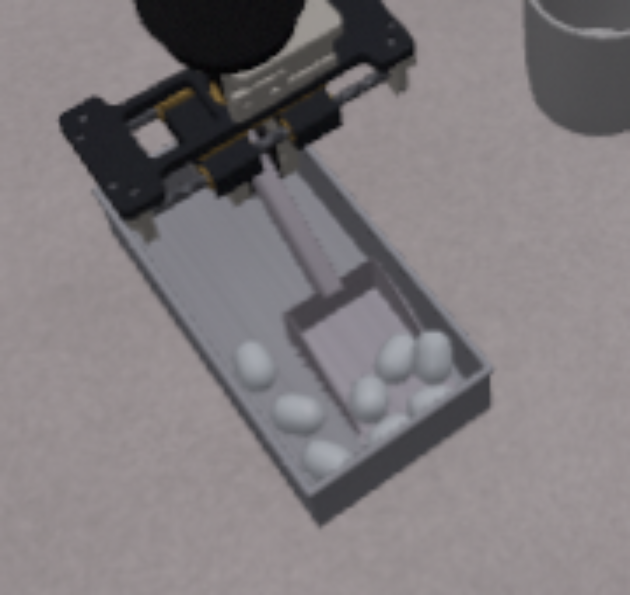

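The crop shows pieces at (370,398) and (397,357) inside the bowl and one at (432,355) on the wall side, with two at the end wall ahead of the lip. I push on.

>>> send_rows --moves '[[[3,0,0,0,0,0,0],[3,0,0,0,0,0,0],[3,0,0,0,0,0,0],[2,0,0,0,0,0,0],[0,0,0,0,0,0,0]]]'

```text
t: 14.33
ee_pos: [0.5023, -0.2396, 0.0895]
ee_rot: [[0.979, -0.195, -0.057], [-0.195, -0.981, 0.012], [-0.058, -0.0, -0.998]]
force: [-2.5, 0.1, 2.8]
finger_gap: 0.0157
```

```bash
python3 d.py
python3 - <<'E'
from h import *
p,d=viewer.capture("scene"); cv2.imwrite("pics/s2.png",cv2.resize(p[300:400,220:320,::-1],None,fx=5,fy=5))
E
```

```text
[ 0.50232983 -0.23957552  0.0895348 ] ypr [-11.3   3.3   0. ] [-2.5  0.1  2.8] 0.0157
scene scoop_lip 0.92 [ 0.661 -0.268 -0.   ] pan [0.116 0.023] tool [ 0.166 -0.003  0.08 ]
scene scoop_bowl 0.91 [ 0.61  -0.265  0.009] pan [0.065 0.016] tool [0.115 0.004 0.074]
scene ice1 0.66 [ 0.601 -0.316  0.012] pan [ 0.066 -0.036]  
scene ice1 0.63 [ 0.627 -0.254  0.017] pan [0.08 0.03]  
scene ice1 0.63 [ 0.622 -0.281  0.019] pan [0.08  0.002]  
scene ice1 0.58 [ 0.558 -0.308  0.015] pan [ 0.022 -0.036]  
scene ice1 0.56 [ 0.654 -0.26   0.014] pan [0.108 0.029]  
scene ice1 0.55 [ 0.65  -0.289  0.016] pan [0.109 0.   ]  
scene ice1 0.51 [ 0.64  -0.24   0.035] pan [0.09  0.046]  
top ice1 0.58 [ 0.653 -0.292  0.016] pan [ 0.112 -0.002]  
top ice1 0.4 [ 0.657 -0.257  0.02 ] pan [0.109 0.033]
```

View pics/s2.png

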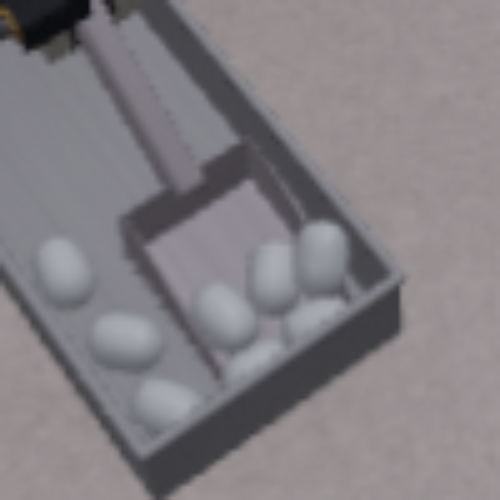

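Five pieces are in or on the scoop, and one is perched at its left side. I tilt the lip up in place so the pieces slide back, then retract low towards the pan's middle.

Run:
```python
from h import *
o=[-.075,0,.079]
plan([(*panlip(.026,.0205,.0045,-10,o),6),(*panlip(.020,.0205,.006,-20,o),6),(*panlip(.0,.012,.010,-20,o),4)],0)
```

```text
[-2.5, -0.0, 3.5, -0.0, 0.0386, -0.0008, 0]
[-2.6, -0.0, 3.5, -0.0, 0.0386, -0.0008, 0]
[-2.8, -0.1, 3.3, -0.0, 0.0386, -0.0008, 0]
[-2.9, -0.0, 3.2, -0.0, 0.0386, -0.0008, 0]
[-3.0, -0.1, 3.2, -0.0, 0.0386, -0.0008, 0]
[-3.2, -0.0, 3.0, -0.0, 0.0386, -0.0008, 0]
-> max [3.2e+00 1.0e-01 3.5e+00 0.0e+00 3.9e-02 1.0e-03] [ 0.4864 -0.2361  0.0693]
[-3.0, -0.0, 1.9, -0.0, 0.0291, 0.0, 0]
[-3.1, -0.0, 1.9, -0.0, 0.0291, 0.0, 0]
[-3.1, -0.0, 1.8, -0.0, 0.0291, 0.0, 0]
[-3.2, -0.0, 1.7, -0.0, 0.0291, 0.0, 0]
[-3.3, -0.0, 1.6, -0.0, 0.0291, 0.0, 0]
[-3.3, -0.0, 1.4, -0.0, 0.0291, 0.0, 0]
-> max [3.3   0.    1.9   0.    0.029 0.   ] [ 0.4708 -0.2331  0.0546]
[-4.4, 2.1, -2.6, -0.0001, -0.0, 0.0, 0]
[-4.3, 2.1, -2.7, -0.0001, -0.0, 0.0, 0]
[-4.4, 2.1, -2.6, -0.0001, -0.0, 0.0, 0]
[-4.3, 2.2, -2.7, -0.0001, -0.0, 0.0, 0]
-> max [4.4 2.2 2.7 0.  0.  0. ] [ 0.4496 -0.2376  0.0586]
```

>>> send_rows --moves '[[[-2.5,0,3.5,0,0.0386,0,0],[-2.6,0,3.5,0,0.0386,0,0],[-2.8,0,3.3,0,0.0386,0,0],[-2.9,0,3.2,0,0.0386,0,0],[-3,0,3.2,0,0.0386,0,0],[-3.2,0,3,0,0.0386,0,0],[0,0,0,0,0,0,0]]]'

```text
t: 15.37
ee_pos: [0.4832, -0.2358, 0.068]
ee_rot: [[0.966, -0.196, 0.168], [-0.193, -0.981, -0.033], [0.172, -0.001, -0.985]]
force: [-2.3, -0.1, -3.2]
finger_gap: 0.0157
```

>>> send_rows --moves '[[[-3,0,1.9,0,0.029,0,0],[-3.1,0,1.9,0,0.029,0,0],[-3.1,0,1.8,0,0.029,0,0],[-3.2,0,1.7,0,0.029,0,0],[-3.3,0,1.6,0,0.029,0,0],[-3.3,0,1.4,0,0.029,0,0],[0,0,0,0,0,0,0]]]'

```text
t: 15.95
ee_pos: [0.4695, -0.2348, 0.056]
ee_rot: [[0.925, -0.191, 0.328], [-0.18, -0.982, -0.062], [0.333, -0.002, -0.943]]
force: [-0.7, -0.7, -2.2]
finger_gap: 0.0159
```

```bash
python3 d.py
python3 - <<'E'
from h import *
o=[-.075,0,.079]
p,d=viewer.capture("scene"); cv2.imwrite("pics/s3.png",cv2.resize(p[290:400,200:320,::-1],None,fx=5,fy=5))
plan([(*panlip(.014,.012,.022,-20,o),5)],0)
E
```

```text
[ 0.46947429 -0.2347552   0.05595975] ypr [-11.  -19.5   0.1] [-0.7 -0.7 -2.2] 0.0159
scene scoop_lip 0.95 [ 0.651 -0.268  0.034] pan [0.106 0.021] tool [ 0.167 -0.002  0.082]
scene scoop_bowl 0.46 [ 0.574 -0.003  0.001] pan [-0.02   0.266] tool [ 0.037 -0.247  0.071]
scene ice1 0.7 [ 0.597 -0.275  0.032] pan [0.055 0.003]  
scene ice1 0.66 [ 0.636 -0.281  0.048] pan [0.094 0.005]  
scene ice1 0.66 [ 0.629 -0.     0.121] pan [0.034 0.279]  
scene ice1 0.61 [ 0.581 -0.242  0.03 ] pan [0.032 0.033]  
scene ice1 0.61 [ 0.614 -0.252  0.036] pan [0.067 0.03 ]  
scene ice1 0.59 [ 0.604 -0.318  0.012] pan [ 0.069 -0.037]  
scene ice1 0.55 [ 0.575 -0.269  0.024] pan [0.031 0.005]  
scene ice1 0.43 [ 0.634 -0.327  0.013] pan [ 0.101 -0.041]  
scene ice1 0.42 [ 0.557 -0.311  0.014] pan [ 0.022 -0.04 ]  
top scoop_lip 0.93 [ 0.65  -0.277  0.039] pan [0.106 0.012] tool [0.169 0.007 0.078]
top scoop_lip 0.66 [ 0.495 -0.24   0.051] pan [-0.052  0.018] tool [0.023 0.001 0.013]
top scoop_lip 0.4 [0.525 0.159 0.018] pan [-0.099  0.416] tool [-0.032 -0.397  0.029]
top scoop_bowl 0.83 [ 0.606 -0.26   0.025] pan [0.06 0.02] tool [ 0.12  -0.001  0.075]
top ice1 0.68 [ 0.579 -0.247  0.028] pan [0.031 0.027]  
top ice1 0.66 [ 0.555 -0.31   0.016] pan [ 0.02  -0.039]  
top ice1 0.62 [ 0.602 -0.279  0.039] pan [0.06 0.  ]  
top ice1 0.61 [ 0.61  -0.251  0.042] pan [0.062 0.03 ]  
top ice1 0.59 [ 0.6   -0.314  0.016] pan [ 0.065 -0.034]  
top ice1 0.54 [ 0.636 -0.324  0.016] pan [ 0.102 -0.037]  
top ice1 0.48 [ 0.572 -0.271  0.031] pan [0.029 0.002]  
top ice1 0.47 [ 0.627 -0.282  0.047] pan [0.085 0.002]  
[-0.5, 1.3, -3.0, -0.0004, 0.0011, -0.0009, 0]
[-0.5, 1.2, -3.1, -0.0004, 0.0011, -0.0009, 0]
[-0.5, 1.3, -3.0, -0.0004, 0.0011, -0.0009, 0]
[-0.5, 1.2, -3.1, -0.0004, 0.0011, -0.0009, 0]
[-0.5, 1.3, -3.0, -0.0004, 0.0011, -0.0009, 0]
-> max [5.0e-01 1.3e+00 3.1e+00 0.0e+00 1.0e-03 1.0e-03] [ 0.4633 -0.2403  0.0706]
```

View pics/s3.png

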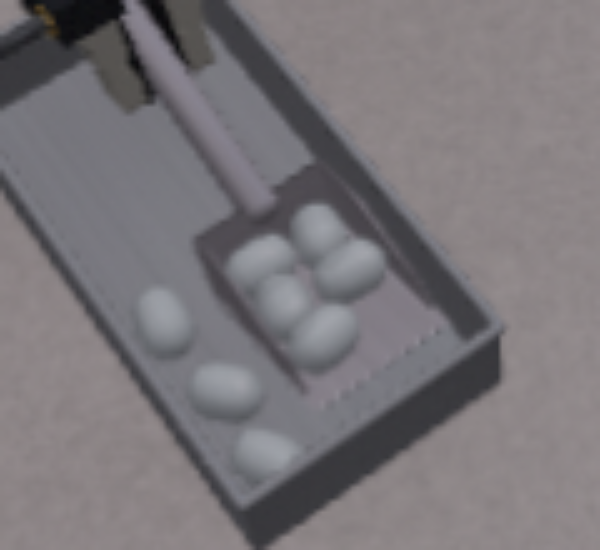

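The crop shows five pieces sitting well back in the bowl and three left in the pan. I lift gently, then swing to face the cup from the −y side at yaw 60° with the lip still up.

>>> send_rows --moves '[[[-0.5,1.3,-2,0,0,0,0],[-0.5,1.2,-3,0,0,0,0],[-0.5,1.3,-3,0,0.01,0,0],[-0.5,1.2,-4,0,0.01,0,0],[0,1.3,-5,0,0.01,0,0],[2.5,1,-7,0,0.01,0,0],[3.5,1,-9,0,0,0,0],[4.5,1,-12,0,0,0,0]]]'

```text
t: 17.07
ee_pos: [0.4602, -0.2426, 0.1014]
ee_rot: [[0.91, -0.194, 0.365], [-0.182, -0.981, -0.068], [0.371, -0.005, -0.929]]
force: [0.3, -0.8, -2.1]
finger_gap: 0.0156
```

>>> send_rows --moves '[[[5,0,-14,0,0,0,0],[5.5,0,-15,0,0,0,0],[5.5,0,-15,0,0,0,0],[5.5,0,-15,0,0,0,0],[5.5,0,-15,0,0,0,0],[4.5,0,-12,0,0,0,0],[3,0,-8,0,0,0,0],[1.5,0,-4,0,0,0,0]]]'

```text
t: 17.73
ee_pos: [0.4584, -0.2427, 0.2077]
ee_rot: [[0.909, -0.194, 0.369], [-0.181, -0.981, -0.069], [0.375, -0.004, -0.927]]
force: [1.1, 0.3, -2.4]
finger_gap: 0.0158
```

```bash
python3 d.py|grep -E "ypr|ice1|lip"
python3 - <<'E'
from h import *
S=lambda d,z,y,p: lipT([.570-d*np.cos(np.radians(y)),-d*np.sin(np.radians(y)),z],y,p,OFF)
plan([(*S(.025,.19,60,-21),24),(*S(.025,.150,60,-21),4)],0)
E
```

```text
[ 0.45836391 -0.24267361  0.20770501] ypr [-11.3 -22.    0.3] [ 1.1  0.3 -2.4] 0.0158
scene scoop_lip 0.96 [ 0.64  -0.278  0.195] pan [0.097 0.009] tool [ 0.167 -0.001  0.082]
scene ice1 0.71 [ 0.552 -0.309  0.01 ] pan [ 0.017 -0.039]  
scene ice1 0.67 [ 0.571 -0.249  0.183] pan [0.024 0.024]  
scene ice1 0.63 [ 0.614 -0.285  0.203] pan [ 0.073 -0.003]  
scene ice1 0.57 [ 0.585 -0.284  0.194] pan [ 0.044 -0.008]  
scene ice1 0.52 [ 0.594 -0.256  0.193] pan [0.048 0.021]  
scene ice1 0.46 [ 0.605 -0.316  0.014] pan [ 0.07  -0.036]  
scene ice1 0.42 [ 0.562 -0.281  0.18 ] pan [ 0.021 -0.009]  
top scoop_lip 0.59 [ 0.636 -0.282  0.196] pan [0.094 0.005] tool [0.164 0.004 0.079]
top ice1 0.72 [ 0.595 -0.255  0.195] pan [0.049 0.023]  
top ice1 0.62 [ 0.592 -0.286  0.194] pan [ 0.051 -0.009]  
top ice1 0.55 [ 0.567 -0.254  0.182] pan [0.021 0.018]  
top ice1 0.5 [ 0.554 -0.276  0.185] pan [ 0.013 -0.006]  
top ice1 0.46 [ 0.611 -0.288  0.203] pan [ 0.071 -0.007]  
top ice1 0.43 [ 0.556 -0.309  0.012] pan [ 0.021 -0.038]  
[-0.1, -2.7, -0.0, 0.0188, -0.0006, -0.0483, 0]
[0.0, -2.7, 0.0, 0.
[... 652 characters left out ...]
.0006, -0.0483, 0]
[1.8, -2.0, 0.7, 0.0188, -0.0006, -0.0483, 0]
[1.9, -1.8, 0.7, 0.0188, -0.0006, -0.0483, 0]
[2.0, -1.7, 0.8, 0.0188, -0.0006, -0.0483, 0]
[2.0, -1.6, 0.8, 0.0188, -0.0006, -0.0483, 0]
[2.1, -1.5, 0.8, 0.0188, -0.0006, -0.0483, 0]
[2.2, -1.4, 0.9, 0.0188, -0.0006, -0.0483, 0]
[2.3, -1.3, 0.9, 0.0188, -0.0006, -0.0483, 0]
[2.3, -1.2, 0.9, 0.0188, -0.0006, -0.0483, 0]
-> max [2.3e+00 2.7e+00 9.0e-01 1.9e-02 1.0e-03 4.8e-02] [ 0.4672 -0.178   0.2053]
[-3.6, -0.0, 9.3, 0.0001, -0.0, 0.0003, 0]
[-3.6, -0.0, 9.3, 0.0001, -0.0, 0.0003, 0]
[-3.6, -0.0, 9.4, 0.0001, -0.0, 0.0003, 0]
[-3.5, -0.0, 9.3, 0.0001, -0.0, 0.0003, 0]
-> max [3.6 0.  9.4 0.  0.  0. ] [ 0.4673 -0.178   0.1654]
```

>>> send_rows --moves '[[[0,-1.5,0,0.01,0,-0.024,0],[0,-2.7,0,0.019,0,-0.048,0],[0.1,-2.7,0.1,0.019,0,-0.048,0],[0.3,-2.7,0.1,0.019,0,-0.048,0],[0.4,-2.7,0.2,0.019,0,-0.048,0],[0.5,-2.7,0.2,0.019,0,-0.048,0],[0.7,-2.6,0.3,0.019,0,-0.048,0],[0.8,-2.6,0.3,0.019,0,-0.048,0]]]'

```text
t: 18.8
ee_pos: [0.4614, -0.2225, 0.2059]
ee_rot: [[0.91, 0.193, 0.367], [0.179, -0.981, 0.074], [0.374, -0.002, -0.927]]
force: [-0.3, -0.4, -2.2]
finger_gap: 0.0156
```

>>> send_rows --moves '[[[0.9,-2.6,0.4,0.019,0,-0.048,0],[1,-2.5,0.4,0.019,0,-0.048,0],[1.2,-2.4,0.5,0.019,0,-0.048,0],[1.3,-2.4,0.5,0.019,0,-0.048,0],[1.4,-2.3,0.5,0.019,0,-0.048,0],[1.5,-2.2,0.6,0.019,0,-0.048,0],[1.6,-2.1,0.6,0.019,0,-0.048,0],[1.7,-2,0.7,0.019,0,-0.048,0]]]'

```text
t: 19.47
ee_pos: [0.4654, -0.2012, 0.206]
ee_rot: [[0.761, 0.571, 0.308], [0.53, -0.821, 0.212], [0.374, 0.001, -0.927]]
force: [0.2, -0.1, -1.9]
finger_gap: 0.0156
```

>>> send_rows --moves '[[[1.8,-2,0.7,0.019,0,-0.048,0],[1.9,-1.8,0.7,0.019,0,-0.048,0],[2,-1.7,0.8,0.019,0,-0.048,0],[2,-1.6,0.8,0.019,0,-0.048,0],[2.1,-1.5,0.8,0.019,0,-0.048,0],[2.2,-1.4,0.9,0.019,0,-0.048,0],[2.3,-1.3,0.9,0.019,0,-0.048,0],[2.3,-1.2,0.9,0.01,0,-0.024,0]]]'

```text
t: 20.13
ee_pos: [0.4694, -0.1798, 0.206]
ee_rot: [[0.505, 0.838, 0.206], [0.779, -0.545, 0.311], [0.373, 0.003, -0.928]]
force: [0.4, -0.5, -2.4]
finger_gap: 0.0159
```

```bash
python3 d.py|grep -E "ypr|ice1|lip"
python3 - <<'E'
from h import *
S=lambda d,z,y,p: lipT([.570-d*np.cos(np.radians(y)),-d*np.sin(np.radians(y)),z],y,p,OFF)
plan([(*S(.022,.142,60,-21),6)],0)
print(manip.sense()["joints"].round(2))
E
```

```text
[ 0.46943931 -0.17979556  0.20599841] ypr [ 57.  -21.9  -0.2] [ 0.4 -0.5 -2.4] 0.0159
scene scoop_lip 0.87 [ 0.569 -0.026  0.191] pan [-0.02   0.243] tool [ 0.165 -0.     0.082]
scene ice1 0.62 [ 0.602 -0.316  0.014] pan [ 0.067 -0.036]  
scene ice1 0.61 [ 0.565 -0.052  0.2  ] pan [-0.02   0.217]  
scene ice1 0.58 [ 0.54  -0.093  0.18 ] pan [-0.037  0.171]  
scene ice1 0.56 [ 0.531 -0.058  0.193] pan [-0.052  0.204]  
scene ice1 0.54 [ 0.556 -0.311  0.016] pan [ 0.02  -0.039]  
scene ice1 0.48 [ 0.516 -0.076  0.181] pan [-0.064  0.184]  
scene ice1 0.43 [ 0.555 -0.073  0.193] pan [-0.026  0.193]  
scene ice1 0.41 [ 0.635 -0.322  0.014] pan [ 0.1   -0.035]  
scene ice1 0.41 [ 0.573 -0.003  0.002] pan [-0.021  0.266]  
top scoop_lip 0.7 [0.508 0.416 0.019] pan [-0.165  0.665] tool [ 0.414 -0.293  0.367]
top scoop_lip 0.69 [ 0.568 -0.031  0.195] pan [-0.02   0.237] tool [0.162 0.002 0.076]
top ice1 0.68 [ 0.632 -0.325  0.018] pan [ 0.099 -0.039]  
top ice1 0.64 [ 0.601 -0.315  0.014] pan [ 0.066 -0.035]  
top ice1 0.62 [ 0.56  -0.076  0.195] pan [-0.02   0.192]  
top ice1 0.45 [ 0.533 -0.056  0.195] pan [-0.05   0.206]  
top ice1 0.37 [ 0.513 -0.081  0.182] pan [-0.065  0.178]  
[-2.6, -0.5, 7.8, 0.004, -0.0027, -0.0084, 0]
[-2.5, -0.4, 7.9, 0.004, -0.0027, -0.0084, 0]
[-2.5, -0.4, 7.9, 0.004, -0.0027, -0.0084, 0]
[-2.5, -0.4, 7.8, 0.004, -0.0027, -0.0084, 0]
[-2.4, -0.5, 7.9, 0.004, -0.0027, -0.0084, 0]
[-2.4, -0.4, 7.9, 0.004, -0.0027, -0.0084, 0]
-> max [2.6e+00 5.0e-01 7.9e+00 4.0e-03 3.0e-03 8.0e-03] [ 0.4688 -0.1753  0.1573]
[-0.27  0.11 -0.31 -0.42 -1.06  3.02]
```

q6 stands at 3.02, almost at its limit of 3.03, so I check the wrist before pouring. I fit a small kinematic model from the readings I have.

```bash
cat > kin.py <<'E'
from h import *
from scipy.optimize import least_squares
import itertools
s=manip.sense()
D=[([1.569,.359,.012,0,-1.224,-.288],[.193,.647,.249],[[.958,-.286,0],[-.286,-.958,0],[0,0,-1]]),
([1.01715,.15952,-.64057,.00067,-.77253,.82813],[.38306,.2546,.10422],[[.962,.272,-.001],[.272,-.962,-.002],[-.001,.002,-1]]),
(s["joints"],s["ee_pos"],s["ee_rot"])]
e=lambda a,x:Ro.from_euler(a,x).as_matrix()
def rot(q,sg): return e("z",q[0])@e("y",q[1]-q[2])@e("x",sg[0]*q[3])@e("y",-q[4])@e("x",sg[1]*q[5])
best=None
for sg in itertools.product((1,-1),(1,-1)):
    C=rot(D[0][0],sg).T@np.array(D[0][2]); err=max(np.abs(rot(np.array(q),sg)@C-np.array(R)).max() for q,p,R in D)
    if best is None or err<best[0]: best=(err,sg,C)
err,sg,C=best
def arm(q,x):
    a2,a3,h,r0,d,L,c=x
    return e("z",q[0])@(np.array([r0,d,h])+e("y",q[1])@[0,0,a2]+e("y",q[1]-q[2])@[a3,0,c])
def res(x): return np.concatenate([arm(q,x)+np.array(R)[:,2]*x[5]-p for q,p,R in D])
if __name__=="__main__":
    print(best)
E
python3 kin.py; python3 -c "
from kin import *
f=least_squares(res,[.45,.45,.4,0,-.19,.25,0]);print(f.x,f.cost,res(f.x).round(4))"
```

```text
(np.float64(0.0008557207503357978), (-1, -1), array([[ 5.78999451e-05,  1.95223251e-04,  9.99999979e-01],
       [-9.99779923e-01,  3.19150780e-04,  5.78503524e-05],
       [-3.19139480e-04, -9.99779906e-01,  1.95284691e-04]]))
[ 0.65576247  0.39487306  0.0852378   0.03826864 -0.185618    0.34977566
 -0.00258591] 0.0018114382617194094 [-0.0062 -0.0082 -0.0363 -0.007   0.0007 -0.0064  0.0076 -0.015   0.0427]
```

```bash
cat > w.py <<'E'
from kin import *
def wrist(q,Q,fp,prev):
    w=q-.4*Q[:,2]; q1=np.arctan2(w[1],w[0])+np.arcsin(.193/np.hypot(w[0],w[1]))
    M=(e("z",q1)@e("y",fp)).T@Q@C.T   # Rx(-q4)Ry(-q5)Rx(-q6)
    a=Ro.from_matrix(M).as_euler("XYX"); c=[]
    for b in ((a[0],a[1],a[2]),(a[0]+np.pi,-a[1],a[2]+np.pi)):
        if -b[1]<0: c.append(np.array([q1,(-b[0]+np.pi)%(2*np.pi)-np.pi,-b[1],(-b[2]+np.pi)%(2*np.pi)-np.pi]))
    return c[0],w
if __name__=="__main__":
    print("check",wrist(s["ee_pos"],s["ee_rot"],s["joints"][1]-s["joints"][2],0),s["joints"].round(2))
    for Y in (60,45,30,15,0):
        for p in (-21,0,20,40,55):
            q,Q=lipT([.570-.02*np.cos(np.radians(Y)),-.02*np.sin(np.radians(Y)),.14],Y,p,OFF)
            print(Y,p,"tcp",q.round(2),*[(wrist(q,Q,f,0)[0]).round(2) for f in (.3,.8)],"w",wrist(q,Q,.5,0)[1].round(2))
E
python3 w.py
```

```text
check (array([-0.26295815, -0.41711111, -1.06209199,  3.01530196]), array([ 0.38613272, -0.30381416,  0.5777492 ])) [-0.27  0.11 -0.31 -0.42 -1.06  3.02]
60 -21 tcp [ 0.47 -0.17  0.16] [-0.24 -0.38 -1.19  2.99] [-0.24 -0.54 -0.74 -3.03] w [ 0.4  -0.3   0.53]
60 0 tcp [ 0.48 -0.16  0.22] [ 0.07  0.   -1.27  2.55] [ 0.07  0.   -0.77  2.55] w [ 0.48 -0.16  0.62]
60 20 tcp [ 0.5  -0.13  0.27] [ 0.33  0.23 -1.54  2.25] [ 0.33  0.26 -1.05  2.12] w [ 0.57 -0.01  0.65]
60 40 tcp [ 0.52 -0.08  0.31] [ 0.51  0.35 -1.88  2.11] [ 0.51  0.34 -1.4   1.94] w [0.65 0.14 0.61]
60 55 tcp [ 0.55 -0.04  0.32] [ 0.59  0.44 -2.13  2.09] [ 0.59  0.37 -1.67  1.89] w [0.71 0.24 0.55]
45 -21 tcp [ 0.43 -0.14  0.16] [-0.15 -0.33 -1.07  2.63] [-0.15 -0.52 -0.61  2.91] w [ 0.33 -0.24  0.53]
45 0 tcp [ 0.44 -0.13  0.22] [ 0.15  0.   -1.27  2.21] [ 0.15  0.   -0.77  2.21] w [ 0.44 -0.13  0.62]
45 20 tcp [ 0.47 -0.1   0.27] [ 0.34  0.15 -1.59  2.  ] [ 0.34  0.17 -1.09  1.92] w [ 0.56 -0.01  0.65]
45 40 tcp [ 0.5  -0.07  0.31] [ 0.45  0.23 -1.93  1.92] [ 0.45  0.22 -1.44  1.81] w [0.69 0.12 0.61]
45 55 tcp [ 0.54 -0
[... 894 characters left out ...]
 -0.    0.65]
15 40 tcp [ 0.48 -0.02  0.31] [ 0.33 -0.04 -1.97  1.5 ] [ 0.33 -0.04 -1.47  1.53] w [0.73 0.04 0.61]
15 55 tcp [ 0.52 -0.01  0.32] [ 0.32 -0.06 -2.23  1.5 ] [ 0.32 -0.05 -1.73  1.53] w [0.84 0.07 0.55]
0 -21 tcp [0.37 0.   0.16] [ 1.02  0.35 -1.1   0.42] [ 1.02  0.53 -0.64  0.14] w [0.23 0.   0.53]
0 0 tcp [0.39 0.   0.22] [ 0.52  0.   -1.27  1.05] [ 0.52  0.   -0.77  1.05] w [0.39 0.   0.62]
0 20 tcp [0.42 0.   0.27] [ 0.35 -0.12 -1.6   1.24] [ 0.35 -0.13 -1.1   1.3 ] w [0.56 0.   0.65]
0 40 tcp [0.48 0.   0.31] [ 0.27 -0.18 -1.95  1.3 ] [ 0.27 -0.17 -1.45  1.39] w [0.73 0.   0.61]
0 55 tcp [0.52 0.   0.32] [ 0.23 -0.23 -2.21  1.3 ] [ 0.23 -0.19 -1.72  1.41] w [0.85 0.   0.55]
```

q6 falls again as the scoop pitches down, so the pour can go ahead from here. I compute it pivoting about the lip.

Run:
```python
from h import *
Y=57
S=lambda d,z,p: lipT([.570-d*np.cos(np.radians(Y)),-d*np.sin(np.radians(Y)),z],Y,p,OFF)
plan([(*S(.027,.136,-13),8),(*S(.027,.132,0),6)]+[(*S(.027,.130,p),n) for p,n in ((10,5),(20,5),(30,6),(45,6),(58,6))],0)
```

```text
[-1.2, -1.7, 3.6, 0.0006, -0.0195, -0.0003, 0]
[-1.1, -1.7, 3.6, 0.0006, -0.0195, -0.0003, 0]
[-1.1, -1.6, 3.7, 0.0006, -0.0195, -0.0003, 0]
[-1.0, -1.6, 3.7, 0.0006, -0.0195, -0.0003, 0]
[-0.9, -1.7, 3.7, 0.0006, -0.0195, -0.0003, 0]
[-0.8, -1.6, 3.7, 0.0006, -0.0195, -0.0003, 0]
[-0.7, -1.7, 3.7, 0.0006, -0.0195, -0.0003, 0]
[-0.7, -1.6, 3.7, 0.0006, -0.0195, -0.0003, 0]
-> max [1.2e+00 1.7e+00 3.7e+00 1.0e-03 2.0e-02 0.0e+00] [ 0.4591 -0.1707  0.1764]
[3.5, -0.0, -5.1, -0.0, -0.0378, 0.0001, 0]
[3.3, -0.0, -5.3, -0.0, -0.0378, 0.0001, 0]
[3.1, -0.0, -5.4, -0.0, -0.0378, 0.0001, 0]
[2.9, -0.0, -5.5, -0.0, -0.0378, 0.0001, 0]
[2.7, -0.0, -5.5, -0.0, -0.0378, 0.0001, 0]
[2.5, -0.0, -5.7, -0.0, -0.0378, 0.0001, 0]
-> max [3.5   0.    5.7   0.    0.038 0.   ] [ 0.4665 -0.1594  0.211 ]
[3.2, -0.0, -5.0, -0.0, -0.0349, -0.0, 0]
[3.1, -0.0, -5.1, -0.0, -0.0349, -0.0, 0]
[2.9, -0.0, -5.2, -0.0, -0.0349, -0.0, 0]
[2.7, -0.0, -5.4, -0.0, -0.0349, -0.0, 0]
[2.5, -0.0, -5.4, -0.0, -0.0349, -0.0, 0]
-> max [3.2   0.    5.4   0.    0.035 0.   ] [ 0.4754 -0.1458  0.2361]
[3.2, -0.0, -5.4, -0.0, -
[... 512 characters left out ...]
ax [2.7   0.1   4.8   0.    0.029 0.   ] [ 0.4999 -0.1079  0.2799]
[4.3, 0.0, -6.6, -0.0, -0.0436, -0.0, 0]
[4.0, 0.0, -6.8, -0.0, -0.0436, -0.0, 0]
[3.8, 0.0, -6.9, -0.0, -0.0436, -0.0, 0]
[3.4, 0.0, -7.1, -0.0, -0.0436, -0.0, 0]
[3.1, 0.0, -7.2, -0.0, -0.0436, -0.0, 0]
[2.9, 0.0, -7.4, -0.0, -0.0436, -0.0, 0]
-> max [4.3   0.    7.4   0.    0.044 0.   ] [ 0.5229 -0.0724  0.3011]
[3.7, 0.0, -5.8, -0.0, -0.0378, -0.0, 0]
[3.4, 0.0, -5.9, -0.0, -0.0378, -0.0, 0]
[3.2, 0.0, -6.0, -0.0, -0.0378, -0.0, 0]
[3.0, 0.0, -6.2, -0.0, -0.0378, -0.0, 0]
[2.7, 0.0, -6.2, -0.0, -0.0378, -0.0, 0]
[2.5, 0.0, -6.4, -0.0, -0.0378, -0.0, 0]
-> max [3.7   0.    6.4   0.    0.038 0.   ] [ 0.5447 -0.0389  0.3101]
```

>>> send_rows --moves '[[[-1.2,-1.7,3.6,0,-0.0195,0,0],[-1.1,-1.7,3.6,0,-0.0195,0,0],[-1.1,-1.6,3.7,0,-0.0195,0,0],[-1,-1.6,3.7,0,-0.0195,0,0],[-0.9,-1.7,3.7,0,-0.0195,0,0],[-0.8,-1.6,3.7,0,-0.0195,0,0],[-0.7,-1.7,3.7,0,-0.0195,0,0],[-0.7,-1.6,3.7,0,-0.0195,0,0]]]'

```text
t: 21.2
ee_pos: [0.4591, -0.1702, 0.1758]
ee_rot: [[0.532, 0.838, 0.125], [0.817, -0.546, 0.185], [0.223, 0.003, -0.975]]
force: [0.0, 0.2, -2.1]
finger_gap: 0.0158
```

>>> send_rows --moves '[[[3.5,0,-5.1,0,-0.038,0,0],[3.3,0,-5.3,0,-0.038,0,0],[3.1,0,-5.4,0,-0.038,0,0],[2.9,0,-5.5,0,-0.038,0,0]]]'

```text
t: 21.53
ee_pos: [0.4642, -0.1626, 0.1995]
ee_rot: [[0.545, 0.838, 0.043], [0.836, -0.546, 0.058], [0.072, 0.004, -0.997]]
force: [-1.3, -0.4, -2.0]
finger_gap: 0.0153
```

```bash
python3 d.py|grep -E "ypr|lip|mouth|ice"
python3 - <<'E'
from h import *
print(manip.sense()["joints"].round(2))
Y=57
S=lambda d,z,p: lipT([.570-d*np.cos(np.radians(Y)),-d*np.sin(np.radians(Y)),z],Y,p,OFF)
plan([(*S(.027,.130,p),n) for p,n in ((10,7),(20,5),(30,6),(45,6),(58,6))],0)
E
```

```text
[ 0.46423856 -0.16256224  0.19953576] ypr [56.9 -4.1 -0.2] [-1.3 -0.4 -2. ] 0.0153
scene scoop_lip 0.79 [ 0.56  -0.019  0.13 ] pan [-0.031  0.248] tool [0.167 0.002 0.081]
scene scoop_lip 0.44 [ 0.546 -0.268  0.001] pan [0.002 0.001] tool [-0.058  0.125  0.195]
scene ice1 0.68 [ 0.504 -0.069  0.143] pan [-0.076  0.188]  
scene ice1 0.66 [ 0.555 -0.045  0.148] pan [-0.031  0.222]  
scene ice1 0.61 [ 0.634 -0.322  0.013] pan [ 0.1   -0.035]  
scene ice1 0.6 [ 0.53  -0.089  0.138] pan [-0.047  0.173]  
scene ice1 0.58 [ 0.521 -0.051  0.141] pan [-0.063  0.209]  
scene ice1 0.5 [ 0.604 -0.314  0.015] pan [ 0.069 -0.033]  
scene ice1 0.5 [ 0.543 -0.064  0.146] pan [-0.039  0.2  ]  
scene ice1 0.46 [ 0.556 -0.313  0.012] pan [ 0.021 -0.041]  
top scoop_lip 0.87 [ 0.555 -0.024  0.133] pan [-0.035  0.242] tool [ 0.161 -0.     0.078]
top scoop_lip 0.39 [ 0.583  0.295 -0.002] pan [-0.068  0.56 ] tool [ 0.432 -0.151  0.233]
top scoop_lip 0.36 [ 0.532 -0.058  0.133] pan [-0.051  0.204] tool [ 0.12  -0.001  0.075]
top ice1 0.6 [ 0.56  -0.045  0.148] pan [-0.025  0.222]  
top ice1 0.58 [ 0.55  -0.
[... 1145 characters left out ...]
0.0, 0]
-> max [2.7   0.    4.9   0.    0.029 0.   ] [ 0.4999 -0.1079  0.2799]
[4.3, 0.0, -6.6, 0.0, -0.0437, -0.0, 0]
[4.1, 0.0, -6.8, 0.0, -0.0437, -0.0, 0]
[3.7, 0.0, -6.9, 0.0, -0.0437, -0.0, 0]
[3.4, 0.0, -7.1, 0.0, -0.0437, -0.0, 0]
[3.2, 0.0, -7.2, 0.0, -0.0437, -0.0, 0]
[2.8, 0.0, -7.4, 0.0, -0.0437, -0.0, 0]
-> max [4.3   0.    7.4   0.    0.044 0.   ] [ 0.523  -0.0724  0.3012]
[3.7, 0.0, -5.8, 0.0, -0.0378, -0.0, 0]
[3.4, 0.0, -5.9, 0.0, -0.0378, -0.0, 0]
[3.2, 0.0, -6.0, 0.0, -0.0378, -0.0, 0]
[3.0, 0.0, -6.1, 0.0, -0.0378, -0.0, 0]
[2.7, 0.0, -6.3, 0.0, -0.0378, -0.0, 0]
[2.5, 0.0, -6.3, 0.0, -0.0378, -0.0, 0]
-> max [3.7   0.    6.3   0.    0.038 0.   ] [ 0.5447 -0.0389  0.3101]
```

All five are still in the bowl and the lip is over the mouth. Pouring.

>>> send_rows --moves '[[[3.4,0,-5,0,-0.036,0,0],[3.2,0,-5.2,0,-0.036,0,0],[3,0,-5.3,0,-0.036,0,0],[2.8,0,-5.4,0,-0.036,0,0],[2.6,0,-5.5,0,-0.036,0,0],[2.4,0,-5.5,0,-0.036,0,0],[2.3,0,-5.7,0,-0.036,0,0]]]'

```text
t: 22.52
ee_pos: [0.4754, -0.1457, 0.2366]
ee_rot: [[0.54, 0.837, -0.094], [0.823, -0.548, -0.15], [-0.178, 0.004, -0.984]]
force: [-0.4, 0.6, -2.6]
finger_gap: 0.0157
```

>>> send_rows --moves '[[[3.2,0,-5.4,0,-0.035,0,0],[3.1,0,-5.5,0,-0.035,0,0],[2.8,0,-5.6,0,-0.035,0,0],[2.7,0,-5.8,0,-0.035,0,0],[2.4,0,-5.8,0,-0.035,0,0],[0,0,0,0,0,0,0],[0,0,0,0,0,0,0],[0,0,0,0,0,0,0]]]'

```text
t: 23.18
ee_pos: [0.4865, -0.1283, 0.2599]
ee_rot: [[0.515, 0.837, -0.186], [0.785, -0.547, -0.289], [-0.344, 0.003, -0.939]]
force: [0.7, -0.0, -2.0]
finger_gap: 0.0159
```

>>> send_rows --moves '[[[2.7,0,-4.5,0,-0.029,0,0],[2.6,0,-4.6,0,-0.029,0,0],[2.4,0,-4.7,0,-0.029,0,0],[2.3,0,-4.7,0,-0.029,0,0],[2.2,0,-4.8,0,-0.029,0,0],[2,0,-4.9,0,-0.029,0,0]]]'

```text
t: 23.68
ee_pos: [0.5006, -0.1071, 0.2805]
ee_rot: [[0.474, 0.837, -0.273], [0.722, -0.547, -0.424], [-0.504, 0.004, -0.864]]
force: [-0.7, -0.2, -1.1]
finger_gap: 0.0154
```

>>> send_rows --moves '[[[4.3,0,-6.6,0,-0.0435,0,0],[4.1,0,-6.8,0,-0.0435,0,0],[3.7,0,-6.9,0,-0.0435,0,0],[3.4,0,-7.1,0,-0.0435,0,0],[3.2,0,-7.2,0,-0.0435,0,0],[2.8,0,-7.4,0,-0.0435,0,0],[0,0,0,0,0,0,0],[0,0,0,0,0,0,0]]]'

```text
t: 24.35
ee_pos: [0.5239, -0.0712, 0.3005]
ee_rot: [[0.387, 0.838, -0.386], [0.589, -0.546, -0.595], [-0.709, 0.003, -0.705]]
force: [-0.3, -0.4, -0.6]
finger_gap: 0.0155
```

```bash
python3 d.py|grep -E "ypr|lip|ice"
python3 - <<'E'
from h import *
print(manip.sense()["joints"].round(2))
p,d=viewer.capture("scene"); q,d=viewer.capture("top")
a=cv2.resize(p[180:300,260:400],(560,480)); b=cv2.resize(q[140:270,250:370],(240,260)); b=np.pad(b,((0,220),(0,0),(0,0)))
cv2.imwrite("pics/p1.png",np.hstack([a,b])[:,:,::-1])
E
```

```text
[ 0.52385696 -0.07117683  0.30045494] ypr [56.7 45.2 -0.3] [-0.3 -0.4 -0.6] 0.0155
scene scoop_lip 0.81 [ 0.559 -0.021  0.125] pan [-0.031  0.245] tool [0.168 0.002 0.08 ]
scene ice1 0.54 [ 0.556 -0.309  0.013] pan [ 0.02  -0.038]  
scene ice1 0.52 [ 0.632 -0.324  0.012] pan [ 0.099 -0.038]  
scene ice1 0.51 [ 0.602 -0.314  0.016] pan [ 0.067 -0.034]  
scene ice1 0.5 [0.561 0.032 0.014] pan [-0.04   0.298]  
scene ice1 0.42 [ 0.584  0.294 -0.001] pan [-0.067  0.56 ]  
scene ice1 0.31 [0.508 0.414 0.017] pan [-0.165  0.663]  
top ice1 0.7 [ 0.635 -0.323  0.018] pan [ 0.101 -0.037]  
top ice1 0.67 [ 0.6   -0.315  0.015] pan [ 0.065 -0.036]  
top ice1 0.45 [ 0.555 -0.311  0.015] pan [ 0.02 -0.04]  
[ 0.48  0.39 -0.2   0.36 -1.69  1.99]
```

View pics/p1.png

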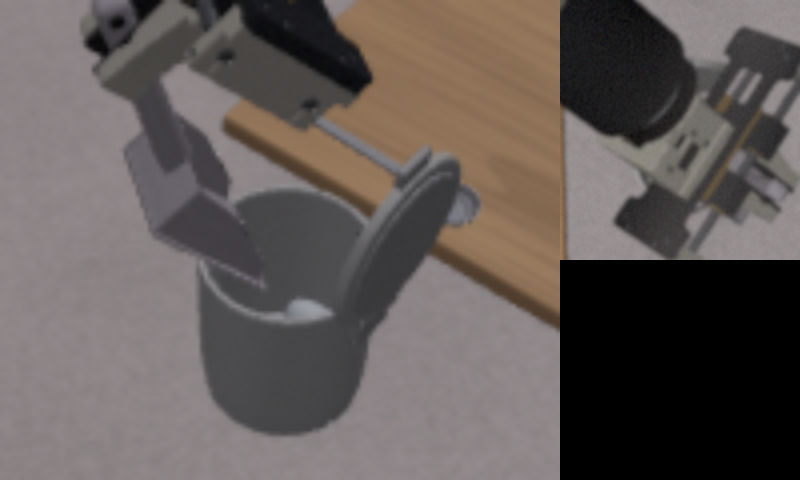

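The picture shows ice at (310,310) in the cup, an empty bowl, and nothing on the table. I level the scoop and carry it back to the board.

Run:
```python
from h import *
Y=57
S=lambda d,z,p: lipT([.570-d*np.cos(np.radians(Y)),-d*np.sin(np.radians(Y)),z],Y,p,OFF)
plan([(*S(.04,.19,20),8),([.42,.02,.33],pose(35,5),8),([.383,.2545,.20],pose(15.7,0),8),([.383,.2545,.112],pose(15.7,0),4)],0)
```

```text
[-8.7, 0.0, 5.5, 0.0002, 0.0547, -0.0006, 0]
[-9.0, 0.0, 5.0, 0.0002, 0.0547, -0.0006, 0]
[-9.2, 0.0, 4.5, 0.0002, 0.0547, -0.0006, 0]
[-9.5, 0.0, 3.9, 0.0002, 0.0547, -0.0006, 0]
[-9.7, 0.0, 3.4, 0.0002, 0.0547, -0.0006, 0]
[-9.9, 0.0, 2.9, 0.0002, 0.0547, -0.0006, 0]
[-10.0, 0.1, 2.4, 0.0002, 0.0547, -0.0006, 0]
[-10.1, 0.0, 1.8, 0.0002, 0.0547, -0.0006, 0]
-> max [1.01e+01 1.00e-01 5.50e+00 0.00e+00 5.50e-02 1.00e-03] [ 0.4795 -0.1394  0.32  ]
[11.5, -17.1, -5.5, 0.0104, 0.0323, 0.047, 0]
[10.8, -17.7, -5.0, 0.0104, 0.0323, 0.047, 0]
[10.1, -18.2, -4.4, 0.0104, 0.0323, 0.047, 0]
[9.4, -18.7, -3.9, 0.0104, 0.0323, 0.047, 0]
[8.6, -19.2, -3.5, 0.0104, 0.0323, 0.047, 0]
[7.8, -19.6, -3.0, 0.0104, 0.0323, 0.047, 0]
[7.0, -19.9, -2.5, 0.0104, 0.0323, 0.047, 0]
[6.2, -20.3, -2.1, 0.0104, 0.0323, 0.047, 0]
-> max [1.15e+01 2.03e+01 5.50e+00 1.00e-02 3.20e-02 4.70e-02] [0.42 0.02 0.33]
[14.4, -26.7, 15.0, 0.0019, 0.0108, 0.0421, 0]
[13.1, -27.2, 15.3, 0.0019, 0.0108, 0.0421, 0]
[11.8, -27.7, 15.4, 0.0019, 0.0108, 0.0421, 0]
[10.4, -28.1, 15.6, 0.0019, 0.0108, 0.0421, 0]
[9.1, -28.5, 15.8, 0.0019, 0.0108, 0.0421, 0]
[7.7, -28.9, 15.9, 0.0019, 0.0108, 0.0421, 0]
[6.3, -29.1, 16.0, 0.0019, 0.0108, 0.0421, 0]
[4.8, -29.3, 16.2, 0.0019, 0.0108, 0.0421, 0]
-> max [1.44e+01 2.93e+01 1.62e+01 2.00e-03 1.10e-02 4.20e-02] [0.383  0.2545 0.2   ]
[0.0, 0.0, 22.0, -0.0001, 0.0, -0.0, 0]
[0.0, 0.0, 22.0, -0.0001, 0.0, -0.0, 0]
[0.0, 0.0, 22.0, -0.0001, 0.0, -0.0, 0]
[0.0, 0.0, 22.0, -0.0001, 0.0, -0.0, 0]
-> max [ 0.  0. 22.  0.  0.  0.] [0.383  0.2545 0.112 ]
```

>>> send_rows --moves '[[[-8.7,0,5.5,0,0.055,0,0],[-9,0,5,0,0.055,0,0],[-9.2,0,4.5,0,0.055,0,0],[-9.5,0,3.9,0,0.055,0,0],[-9.7,0,3.4,0,0.055,0,0],[-9.9,0,2.9,0,0.055,0,0],[-10,0,2.4,0,0.055,0,0],[-10.1,0,1.8,0,0.055,0,0]]]'

```text
t: 25.52
ee_pos: [0.4788, -0.1395, 0.3201]
ee_rot: [[0.516, 0.837, -0.181], [0.787, -0.547, -0.285], [-0.338, 0.004, -0.941]]
force: [0.5, -1.2, -0.9]
finger_gap: 0.0158
```

>>> send_rows --moves '[[[11.5,-17.1,-5.5,0.0104,0.0323,0.047,0],[10.8,-17.7,-5,0.0104,0.0323,0.047,0],[10.1,-18.2,-4.4,0.0104,0.0323,0.047,0],[9.4,-18.7,-3.9,0.0104,0.0323,0.047,0],[8.6,-19.2,-3.5,0.0104,0.0323,0.047,0],[7.8,-19.6,-3,0.0104,0.0323,0.047,0],[7,-19.9,-2.5,0.0104,0.0323,0.047,0],[6.2,-20.3,-2.1,0.0104,0.0323,0.047,0]]]'

```text
t: 26.18
ee_pos: [0.4196, 0.0211, 0.3296]
ee_rot: [[0.82, 0.569, -0.067], [0.567, -0.822, -0.049], [-0.083, 0.002, -0.997]]
force: [0.2, 0.5, -0.7]
finger_gap: 0.0156
```

>>> send_rows --moves '[[[14.4,-26.7,15,0.002,0.0108,0.042,0],[13.1,-27.2,15.3,0.002,0.0108,0.042,0],[11.8,-27.7,15.4,0.002,0.0108,0.042,0],[10.4,-28.1,15.6,0.002,0.0108,0.042,0],[9.1,-28.5,15.8,0.002,0.0108,0.042,0],[7.7,-28.9,15.9,0.002,0.0108,0.042,0],[6.3,-29.1,16,0.002,0.0108,0.042,0],[4.8,-29.3,16.2,0.002,0.0108,0.042,0]]]'

```text
t: 26.85
ee_pos: [0.3837, 0.2561, 0.1989]
ee_rot: [[0.964, 0.267, 0.004], [0.267, -0.964, 0.001], [0.004, -0.0, -1.0]]
force: [1.6, 0.2, -0.2]
finger_gap: 0.0155
```

```bash
python3 c.py
python3 - <<'E'
from h import *
for c in ("top","scene"):
    print(c,[ (np.round(r["point"],3).tolist(),round(r["conf"],2)) for r in viewer.spot_point("ice1",c)])
plan([([.383,.2545,.112],pose(15.7,0),4)],0)
E
```

```text
[0.38374466 0.25610687 0.19886036] [ 1.56182547  0.2202554  -0.21434247] 0.01549171591552296
scene scoop_bowl 0.95 [0.493 0.281 0.124] tool frame [0.1119 0.005  0.0748]
scene scoop_bowl 0.54 [0.643 0.004 0.232] tool frame [ 0.1831  0.3117 -0.0322]
scene scoop_lip 0.9 [0.545 0.305 0.12 ] tool frame [ 0.1682 -0.0039  0.0793]
scene scoop_grip 0.68 [0.402 0.261 0.18 ] tool frame [0.019  0.0002 0.0184]
scene 374 floor line [ 0.9774  0.2097  0.0255  0.1239 -0.0081  0.0748] x max [0.04812257 0.1639618 ]
top scoop_bowl 0.8 [0.494 0.287 0.123] tool frame [ 0.1148 -0.0006  0.0763]
top scoop_bowl 0.6 [0.401 0.26  0.185] tool frame [0.0173 0.0005 0.014 ]
top scoop_lip 0.9 [0.543 0.297 0.123] tool frame [0.1638 0.0028 0.0768]
top scoop_grip 0.74 [0.405 0.262 0.186] tool frame [ 0.0217 -0.0002  0.0126]
top scoop_grip 0.73 [0.597 0.004 0.024] tool frame [0.1378 0.2995 0.1757]
top 1102 floor line [ 9.989e-01  1.310e-02  4.600e-02  1.242e-01 -4.000e-04  7.620e-02] x max [0.05795391 0.16410857]
top [([0.555, -0.31, 0.013], 0.7), ([0.562, 0.028, 0.018], 0.67), ([0.554, -0.011, 0.022], 0.66), ([0.6, -0.315, 0.018], 0.65), ([0.596, 0.002, 0.021], 0.62), ([0.634, -0.326, 0.016], 0.53), ([0.573, 0.005, 0.016], 0.48)]
scene [([0.554, -0.312, 0.014], 0.63), ([0.561, 0.03, 0.02], 0.62), ([0.636, -0.326, 0.01], 0.59), ([0.607, -0.316, 0.009], 0.58)]
[-0.5, -0.1, 21.9, -0.0001, -0.001, -0.0008, 0]
[-0.5, -0.1, 22.0, -0.0001, -0.001, -0.0008, 0]
[-0.5, -0.1, 21.9, -0.0001, -0.001, -0.0008, 0]
[-0.4, -0.1, 22.0, -0.0001, -0.001, -0.0008, 0]
-> max [5.0e-01 1.0e-01 2.2e+01 0.0e+00 1.0e-03 1.0e-03] [0.383  0.2545 0.112 ]
```

>>> send_rows --moves '[[[0,0,22,0,0,0,0],[0,0,22,0,0,0,0],[0,0,22,0,0,0,0],[0,0,20,0,0,0,0],[0,0,9,0,0,0,0],[0,0,5,0,0,0,0],[0,0,1.5,0,0,0,0],[0,0,0,0,0,0,0]]]'

```text
t: 28.02
ee_pos: [0.3852, 0.2554, 0.0983]
ee_rot: [[0.963, 0.269, 0.004], [0.269, -0.963, 0.001], [0.004, 0.0, -1.0]]
force: [0.2, 0.3, -0.2]
finger_gap: 0.0157
```

>>> send_rows --moves '[[[0,0,1.3,0,0,0,0],[0,0,0,0,0,0,0],[0,0,0.7,0,0,0,0],[0,0,0,0,0,0,0],[0,0,0,0,0,0,0]]]'

```text
t: 28.43
ee_pos: [0.3849, 0.2554, 0.0961]
ee_rot: [[0.963, 0.269, 0.004], [0.269, -0.963, 0.001], [0.004, -0.0, -1.0]]
force: [-1.0, 0.7, 0.6]
finger_gap: 0.0154
```

>>> send_rows --moves '[[[0,0,0,0,0,0,60],[0,0,0,0,0,0,60],[0,0,0,0,0,0,60],[0,0,0,0,0,0,60],[0,0,0,0,0,0,60],[0,0,0,0,0,0,60],[0,0,0,0,0,0,60],[0,0,0,0,0,0,60]]]'

```text
t: 29.1
ee_pos: [0.3847, 0.2551, 0.0957]
ee_rot: [[0.963, 0.269, 0.003], [0.269, -0.963, 0.001], [0.003, 0.0, -1.0]]
force: [-0.3, 0.0, -0.7]
finger_gap: 0.0524
```

>>> send_rows --moves '[[[0,0,-20,0,0,0,60],[0,0,-35,0,0,0,60],[0,0,-40,0,0,0,0],[0,0,-40,0,0,0,0],[0,0,-40,0,0,0,0],[0,0,-40,0,0,0,0],[0,0,-25,0,0,0,0],[0,0,0,0,0,0,0]]]'

```text
t: 29.77
ee_pos: [0.3857, 0.2564, 0.342]
ee_rot: [[0.963, 0.269, 0.01], [0.269, -0.963, 0.008], [0.012, -0.005, -1.0]]
force: [0.7, 0.7, -0.2]
finger_gap: 0.0181
```

```bash
python3 c.py
python3 - <<'E'
from h import *
for c in ("top","scene"):
    P=cloud(c,viewer.capture(c)[1]); L=sel(P,[.6,-.08,.14],[.70,.08,.26]); print("lid",L.max(0).round(4),np.percentile(L[L[:,2]>.22][:,0],[5,95]).round(4))
    for t in ("lid_tab","bottle","ring_a","spoon"): print(t,[np.round(r["point"],3).tolist() for r in viewer.spot_point(t,c)[:2]])
plan([([.683,.0,.33],pose(0,0),12),([.683,.0,.237],pose(0,0),4)],0)
E
```

```text
[0.38566837 0.2563602  0.34201853] [ 0.74449681  0.67881471 -0.16946799] 0.018111337647522135
scene scoop_bowl 0.66 [0.494 0.285 0.021] tool frame [0.1086 0.0028 0.3224]
scene scoop_bowl 0.59 [ 0.602 -0.315  0.011] tool frame [0.0507 0.6104 0.3284]
scene scoop_lip 0.7 [0.544 0.301 0.016] tool frame [0.1602 0.0013 0.3284]
scene scoop_grip 0.83 [0.408 0.263 0.08 ] tool frame [0.0197 0.0006 0.2625]
top scoop_bowl 0.88 [0.501 0.29  0.022] tool frame [0.1164 0.0005 0.3211]
top scoop_bowl 0.63 [0.571 0.001 0.018] tool frame [0.1059 0.2969 0.3243]
top scoop_lip 0.55 [0.543 0.298 0.022] tool frame [0.1589 0.0041 0.3218]
top scoop_grip 0.68 [0.506 0.418 0.022] tool frame [ 0.155  -0.1215  0.3221]
lid [0.6486 0.0541 0.2441] [0.64   0.6463]
lid_tab [[0.644, 0.008, 0.238], [0.543, -0.268, 0.001]]
bottle [[0.702, 0.215, 0.02]]
ring_a [[0.507, 0.417, 0.024], [0.588, 0.425, 0.017]]
spoon [[0.52, 0.158, 0.018], [0.566, 0.031, 0.017]]
lid [0.6489 0.0502 0.2436] [0.6415 0.6477]
lid_tab [[0.644, 0.006, 0.232]]
bottle [[0.697, 0.216, 0.019], [0.408, 0.259, 0.079]]
ring_a [[0.509, 0.416, 0.019], [0.636, 
[... 179 characters left out ...]
20.1, 25.8, 0.5, -0.0, -0.0003, 0.0227, 0]
[20.7, 25.4, 0.5, -0.0, -0.0003, 0.0227, 0]
[21.3, 24.9, 0.5, -0.0, -0.0003, 0.0227, 0]
[21.8, 24.4, 0.5, -0.0, -0.0003, 0.0227, 0]
[22.4, 23.9, 0.5, -0.0, -0.0003, 0.0227, 0]
[22.9, 23.4, 0.5, -0.0, -0.0003, 0.0227, 0]
[23.4, 22.9, 0.5, -0.0, -0.0003, 0.0227, 0]
[23.9, 22.4, 0.6, -0.0, -0.0003, 0.0227, 0]
[24.5, 21.8, 0.5, -0.0, -0.0003, 0.0227, 0]
-> max [2.45e+01 2.72e+01 6.00e-01 0.00e+00 0.00e+00 2.30e-02] [0.683 0.    0.33 ]
[-0.0, 0.0, 23.2, -0.0, 0.0, -0.0001, 0]
[-0.0, 0.0, 23.3, -0.0, 0.0, -0.0001, 0]
[-0.0, 0.0, 23.2, -0.0, 0.0, -0.0001, 0]
[-0.0, 0.0, 23.3, -0.0, 0.0, -0.0001, 0]
-> max [ 0.   0.  23.3  0.   0.   0. ] [0.683 0.    0.237]
```

The scoop lies flat on the board again and the bystanders are where they were. Next I go behind the lid.

>>> send_rows --moves '[[[18.3,27.2,0.5,0,0,0.0227,0],[18.9,26.7,0.5,0,0,0.0227,0],[19.5,26.3,0.5,0,0,0.0227,0],[20.1,25.8,0.5,0,0,0.0227,0],[20.7,25.4,0.5,0,0,0.0227,0],[21.3,24.9,0.5,0,0,0.0227,0],[21.8,24.4,0.5,0,0,0.0227,0],[22.4,23.9,0.5,0,0,0.0227,0]]]'

```text
t: 31.33
ee_pos: [0.5845, 0.0838, 0.3322]
ee_rot: [[0.996, 0.089, 0.003], [0.089, -0.996, 0.001], [0.003, -0.0, -1.0]]
force: [0.4, 0.5, -0.5]
finger_gap: 0.0005
```

>>> send_rows --moves '[[[22.9,23.4,0.5,0,0,0.0227,0],[23.4,22.9,0.5,0,0,0.0227,0],[23.9,22.4,0.5,0,0,0.0227,0],[24.5,21.8,0.5,0,0,0.0227,0],[2,0,20,0,0,0,0],[2,0,20,0,0,0,0],[0,0,0,0,0,0,0],[0,0,0,0,0,0,0]]]'

```text
t: 32.0
ee_pos: [0.6867, -0.0002, 0.2894]
ee_rot: [[1.0, -0.001, 0.0], [-0.001, -1.0, -0.0], [0.0, 0.0, -1.0]]
force: [-0.6, 0.7, 0.7]
finger_gap: 0.0004
```

Run:
```python
from h import *
s=manip.sense();print(s["ee_pos"],s["joints"].round(2),s["finger_gap"])
way=[([.686,0,.239],pose(0),4)]
for th in np.linspace(1.6,-.02,17):
    r=.098; x=.631-r*np.cos(th)+.008*np.sin(th)+.009; z=.116+r*np.sin(th)+.008*np.cos(th)+.022
    way.append(([x,0,z],pose(0),2 if th>1.55 else 1))
plan(way,0)
```

```text
[ 6.86701286e-01 -2.49385847e-04  2.89402714e-01] [ 0.28  0.36  0.1   0.   -1.32  1.29] 0.0003967879633902586
[-0.2, -0.1, 12.6, 0.0001, -0.0001, -0.0002, 0]
[-0.2, -0.1, 12.6, 0.0001, -0.0001, -0.0002, 0]
[-0.2, -0.0, 12.6, 0.0001, -0.0001, -0.0002, 0]
[-0.1, -0.1, 12.6, 0.0001, -0.0001, -0.0002, 0]
-> max [ 0.2  0.1 12.6  0.   0.   0. ] [0.686 0.    0.239]
[-17.6, 0.0, 1.6, 0.0, -0.0, 0.0, 0]
[-17.6, 0.0, 1.7, 0.0, -0.0, 0.0, 0]
-> max [17.6  0.   1.7  0.   0.   0. ] [0.6508 0.     0.2357]
[-9.9, 0.0, -0.6, 0.0, -0.0001, 0.0001, 0]
-> max [9.9 0.  0.6 0.  0.  0. ] [0.6409 0.     0.2363]
[-9.9, 0.0, 0.4, 0.0, 0.0, -0.0, 0]
-> max [9.9 0.  0.4 0.  0.  0. ] [0.631  0.     0.2359]
[-9.9, 0.0, 1.4, 0.0, 0.0, -0.0, 0]
-> max [9.9 0.  1.4 0.  0.  0. ] [0.6211 0.     0.2345]
[-9.6, 0.0, 2.4, 0.0, 0.0, -0.0, 0]
-> max [9.6 0.  2.4 0.  0.  0. ] [0.6115 0.     0.2321]
[-9.4, 0.0, 3.4, 0.0, 0.0, -0.0, 0]
-> max [9.4 0.  3.4 0.  0.  0. ] [0.6021 0.     0.2287]
[-9.0, 0.0, 4.3, 0.0, 0.0, -0.0, 0]
-> max [9.  0.  4.3 0.  0.  0. ] [0.5931 0.     0.2244]
[-8.5, 0.0, 5.1, 0.0, 0.0, -0.0, 0]
-> max [
[... 175 characters left out ...]

-> max [7.3 0.  6.7 0.  0.  0. ] [0.5694 0.     0.2065]
[-6.5, 0.0, 7.5, 0.0, 0.0, -0.0, 0]
-> max [6.5 0.  7.5 0.  0.  0. ] [0.5629 0.     0.199 ]
[-5.8, 0.0, 8.1, 0.0, 0.0, -0.0, 0]
-> max [5.8 0.  8.1 0.  0.  0. ] [0.5571 0.     0.1909]
[-4.9, 0.0, 8.7, 0.0, 0.0, -0.0, 0]
-> max [4.9 0.  8.7 0.  0.  0. ] [0.5522 0.     0.1822]
[-4.1, 0.0, 9.1, 0.0, 0.0, -0.0, 0]
-> max [4.1 0.  9.1 0.  0.  0. ] [0.5481 0.     0.1731]
[-3.0, 0.0, 9.5, 0.0, 0.0, -0.0, 0]
-> max [3.  0.  9.5 0.  0.  0. ] [0.5451 0.     0.1636]
[-2.1, 0.0, 9.7, 0.0, 0.0, -0.0, 0]
-> max [2.1 0.  9.7 0.  0.  0. ] [0.543  0.     0.1539]
[-1.2, 0.0, 9.9, 0.0, 0.0, -0.0, 0]
-> max [1.2 0.  9.9 0.  0.  0. ] [0.5418 0.     0.144 ]
```

>>> send_rows --moves '[[[0,0,16,0,0,0,0],[0,0,17,0,0,0,0],[0,0,17,0,0,0,0],[-9,0,1,0,0,0,0],[-9,0,1,0,0,0,0],[-9,0,1,0,0,0,0],[-9,0,0.3,0,0,0,0],[0,0,0,0,0,0,0]]]'

```text
t: 32.67
ee_pos: [0.6501, 0.0003, 0.2394]
ee_rot: [[1.0, -0.0, 0.006], [-0.0, -1.0, 0.001], [0.006, -0.001, -1.0]]
force: [0.7, 0.4, 1.0]
finger_gap: 0.0001
```

>>> send_rows --moves '[[[-9.9,0,-0.6,0,0,0,0],[-9.9,0,0.4,0,0,0,0],[-9.9,0,1.4,0,0,0,0],[-9.6,0,2.4,0,0,0,0],[-9.4,0,3.4,0,0,0,0],[-9,0,4.3,0,0,0,0],[-8.5,0,5.1,0,0,0,0],[-7.9,0,6.1,0,0,0,0]]]'

```text
t: 33.33
ee_pos: [0.5761, 0.0, 0.2143]
ee_rot: [[1.0, -0.001, 0.003], [-0.001, -1.0, 0.001], [0.003, -0.001, -1.0]]
force: [0.2, -0.1, -0.1]
finger_gap: 0.0007
```

>>> send_rows --moves '[[[-7.3,0,6.7,0,0,0,0],[-6.5,0,7.5,0,0,0,0],[-5.8,0,8.1,0,0,0,0],[-4.9,0,8.7,0,0,0,0],[-4.1,0,9.1,0,0,0,0],[-3,0,9.5,0,0,0,0],[0,0,0,0,0,0,0]]]'

```text
t: 33.92
ee_pos: [0.5442, -0.0001, 0.1623]
ee_rot: [[1.0, -0.001, -0.0], [-0.001, -1.0, -0.0], [-0.0, 0.0, -1.0]]
force: [-0.5, -1.2, -0.5]
finger_gap: 0.0005
```

>>> send_rows --moves '[[[-2.1,0,7,0,0,0,0],[-1.2,0,6,0,0,0,0],[0,0,3,0,0,0,0],[0,0,0,0,0,0,0]]]'

```text
t: 34.25
ee_pos: [0.5423, 0.0001, 0.1478]
ee_rot: [[1.0, -0.001, 0.002], [-0.001, -1.0, 0.0], [0.002, -0.0, -1.0]]
force: [0.3, 0.2, 0.1]
finger_gap: 0.0004
```

>>> send_rows --moves '[[[0,0,1.5,0,0,0,0],[0,0,1.5,0,0,0,0],[0,0,0,0,0,0,0]]]'

```text
t: 34.5
ee_pos: [0.543, 0.0002, 0.1463]
ee_rot: [[1.0, -0.0, 0.004], [-0.0, -1.0, 0.001], [0.004, -0.001, -1.0]]
force: [-0.6, 0.4, 2.7]
finger_gap: 0.0003
```

>>> send_rows --moves '[[[0,0,1.3,0,0,0,0],[0,0,0,0,0,0,0],[0,0,0,0,0,0,0]]]'

```text
t: 34.75
ee_pos: [0.543, 0.0002, 0.146]
ee_rot: [[1.0, 0.0, 0.005], [-0.0, -1.0, 0.001], [0.005, -0.001, -1.0]]
force: [-4.7, 1.1, 12.1]
finger_gap: 0.0005
```

Run:
```python
from h import *
s=manip.sense(); print(s["ee_pos"],s["force"])
p,d=viewer.capture("scene"); cv2.imwrite("pics/l1.png",cv2.resize(p[150:320,240:420,::-1],None,fx=3.5,fy=3.5))
P=cloud("scene",d); L=sel(P,[.5,-.06,.10],[.64,.06,.16]); print(len(L),np.percentile(L[:,2],[5,50,95]))
```

```text
[5.43017463e-01 1.97173843e-04 1.46026724e-01] [-4.73513323  1.10314993 12.13644761]
1495 [0.1062059  0.12530628 0.1341855 ]
```

View pics/l1.png

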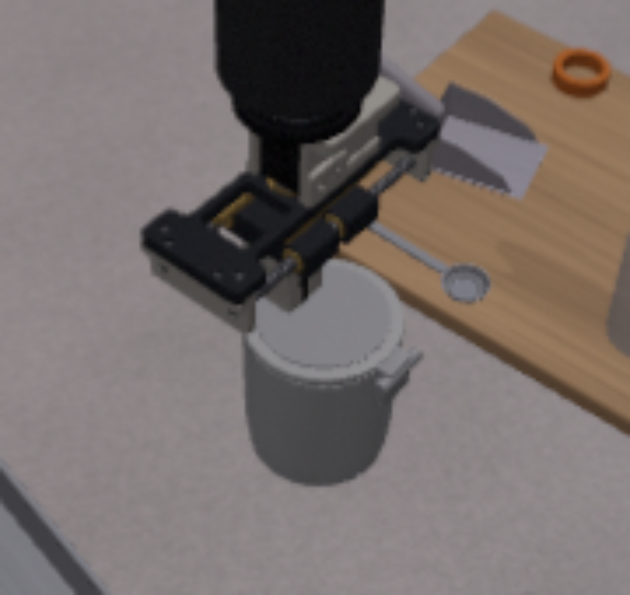

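The lid is flat on the rim (about (325,320)), with a 12 N reaction that means it has reached its stop. I back off upwards, check, then hand in.

>>> send_rows --moves '[[[0,0,-5,0,0,0,0],[0,0,-20,0,0,0,0],[-10,0,-35,0,0,0,0],[-10,0,-40,0,0,0,0],[-10,0,-40,0,0,0,0],[-10,20,-10,0,0,0,0],[0,30,0,0,0,0,0],[0,0,0,0,0,0,0]]]'

```text
t: 35.47
ee_pos: [0.5019, -0.0522, 0.2962]
ee_rot: [[1.0, -0.001, 0.007], [-0.001, -1.0, 0.001], [0.007, -0.001, -1.0]]
force: [-0.6, 0.7, 0.2]
finger_gap: 0.0003
```

Run:
```python
from h import *
for c in ("scene","top"):
    p,d=viewer.capture(c); P=cloud(c,d); L=sel(P,[.53,-.04,.10],[.61,.04,.16])
    if len(L)>50:
        A=np.c_[L[:,:2],np.ones(len(L))]; k=np.linalg.lstsq(A,L[:,2],rcond=None)[0]; print(c,len(L),"lid slope",k[:2].round(3),"z",np.median(L[:,2]).round(4))
    if c=="scene": cv2.imwrite("pics/end.png",p[:,:,::-1])
    for t in ("ice1","scoop_bowl","scoop_lip","lid_tab","bottle","ring_a","spoon"): print(t,[(np.round(r["point"],3).tolist(),round(r["conf"],2)) for r in viewer.spot_point(t,c)[:4]])
print(manip.sense()["force"].round(1),manip.sense()["t"])
```

```text
scene 973 lid slope [-0.024  0.025] z 0.1262
ice1 [([0.57, 0.004, 0.114], 0.58), ([0.555, -0.307, 0.014], 0.56), ([0.6, -0.317, 0.014], 0.53), ([0.635, -0.322, 0.012], 0.41)]
scoop_bowl [([0.495, 0.282, 0.021], 0.83)]
scoop_lip [([0.546, 0.302, 0.019], 0.74), ([0.544, -0.267, 0.002], 0.56)]
lid_tab [([0.513, 0.003, 0.119], 0.59), ([0.544, 0.301, 0.014], 0.57)]
bottle [([0.703, 0.217, 0.016], 0.95)]
ring_a [([0.585, 0.424, 0.023], 0.74)]
spoon [([0.524, 0.165, 0.018], 0.83)]
ice1 [([0.555, -0.309, 0.013], 0.7), ([0.603, -0.315, 0.017], 0.65), ([0.585, 0.295, 0.0], 0.55), ([0.634, -0.325, 0.019], 0.5)]
scoop_bowl []
scoop_lip []
lid_tab []
bottle [([0.703, 0.214, 0.016], 0.6)]
ring_a [([0.588, 0.422, 0.02], 0.79), ([0.509, 0.418, 0.022], 0.43)]
spoon []
[-0.4 -0.1  0.3] 36.2667
```

View pics/end.png

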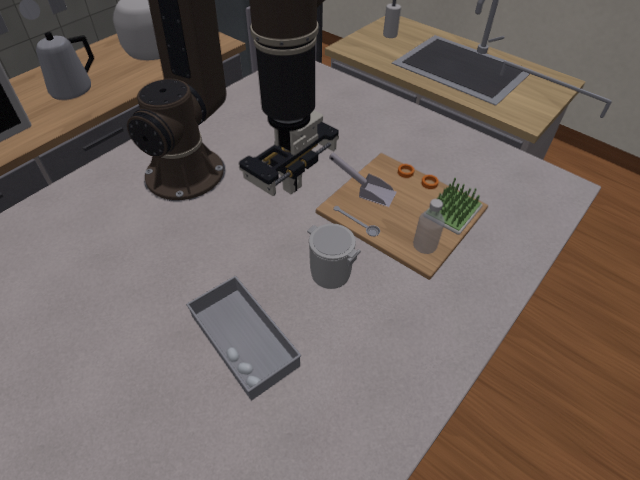

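The final picture shows the lid shut at (332,243), three pieces left in the pan at (243,367), the scoop flat on the board at (375,188), and no loose ice. Handing in.

```bash
python3 -c "
from cell import manip
print(manip.job_done())"
```

```text
the job is handed in; nothing more can be done
None
```

The job is done and handed in at about 36 s. I scooped five ice pieces from the pan and poured them into the cup. Then I laid the scoop back on the board, let go of it, and pushed the lid shut with the closed fingers.

**Last checks:**
- **Ice:** the pan shows the three remaining pieces, and no ice is visible on the table or board. Before the lid closed, the detector picked out four of the five pieces in the cup. The fifth was most likely hidden; it showed nowhere else.
- **Scoop:** it lies flat on the board, with the bowl floor measured at z about 0.021 m.
- **Lid:** it met its stop at 12 N. Its top then measured about 0.024 rad of slope along x at z about 0.126 m.
- **Bystanders:** the bottle, the spoon and both rings measured within a few millimetres of their start positions.
- **Robot:** the arm is clear of everything, and the last force reading was about zero.

**What went wrong:**
- My first grasp missed because I lifted before the fingers had closed. The scoop did not move, and I repeated the grasp.
- The last joint (q6) came within about 0.01 rad of its limit before the pour. The reading I took there showed it at 3.02, inside the 3.03 limit.
- In the last top view the detector did not report the scoop, the spoon or the lid tab, so those checks come from the scene camera only.

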